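# Screw the hose elbow into the clamped water-filter port

## Task

Pick up the brass hose elbow, put its spigot straight down into the mouth of the clamped filter port, feel for where the two lugs drop into the thread, and screw it clockwise. Where the turning suddenly becomes stiff the seal has begun to bite: from there go on one eighth of a turn (45 degrees), stop, and let go of the elbow, leaving it upright in the port. Be gentle, do not force it at any point, do not overtighten it, and leave the other things on the worktop where they are.

Things in the scene. Friction and masses are not known exactly. Their poses are not given: they have to be found in the camera images.
- elbow_center (a point): Brass hose elbow, 87 mm tall, 0.2 kg, standing on its nose on the worktop. This point is on its upright axis at the centre of its block, 60 mm above the nose. The block is 36 mm along x and 26 mm along y (grip its two flat +y and -y faces) and spans 37 to 83 mm above the nose. z is up. Under the block is a flange 47 mm across, 33 to 37 mm above the nose.
- elbow_nose (a point): Centre of the flat underside of the elbow's spigot, axes of elbow_center. The spigot is 27 mm across (its lowest 7 mm taper to 19 mm), 33 mm long. Two round lugs 6 mm thick stick out of it along +x and -x, to 20.5 mm from the axis; their mid-height is 13 mm above this point. They are alike: the elbow can go in either way round.
- elbow_barb (a point): Free end of the elbow's hose barb (17 mm thick), which points along the elbow's +x; 52 mm from the upright axis, level with elbow_center.
- port: Steel filter port, an upright round female fitting 62 mm across and 60 mm high, held in a fixed clamp on a 100 by 90 mm base plate (the clamp's screw points along the port's -y). Origin on the port's axis at the worktop, z up.
- port_mouth (a point): Centre of the port's mouth, level with its flat rim, 60 mm above the worktop. Bore 30 mm across. Two opposite entry slots, 10 mm wide, pass through the 6 mm thick rim to the thread. They lie roughly along the port's +x and -x, off by up to 0.2 rad either way. With the lugs resting on the rim the elbow's nose is 10 mm below this point.
- port_thread (a point): On the port's axis, 48.5 mm above the worktop: where the lugs' mid-height is once they have dropped through the slots (nose then 24.5 mm below the rim). Right-hand two-start thread: from here clockwise turning (seen from above) takes the elbow down 24 mm per full turn, 0.067 mm per degree, with about 2 mm of upward play; lower it as you turn.
- seal (a joint): How far the elbow has dragged the hidden seal round inside the port (rad). 0 until the bite, wherever that is: 10 to 55 degrees of free clockwise turning after the lugs have dropped in. Turning then takes about 0.22 N m more; 0.785 is the wanted eighth of a turn past the bite. The seal stays where it is left.
- zinc_can: Small grey zinc churn, 72x92x127 mm, a bystander; origin under its centre.
- dark_tin: Round tin with dark label, 69x69x70 mm, a bystander; origin under its centre.
- orange_tin: Round tin with orange label, 69x69x69 mm, a bystander; origin under its centre.
- green_tin: Small green food tin, 57x57x72 mm, a bystander; origin under its centre.
- wax_light: Tea light, 38x38x15 mm, a bystander; origin under its centre.
- lone_lemon: Lemon, 76x56x55 mm, a bystander lying alone; origin under its centre.
- tool_pot: Stoneware cup with small tools, 74x74x166 mm, a bystander; origin under its centre.
Not all that is in view belongs to the job. Leave any turquoise look-alike of the part that bears elbow_center alone.

How it is judged:
On the way, in this order (a step that is already met when the one before it is completed fails the run):
1. the elbow's spigot is upright in the port's mouth with the lugs down in the thread (nose at least 20 mm below the rim) (z of elbow_nose in the frame of port_mouth below -0.02 m and horizontal distance between elbow_nose and port_mouth below 0.004 m and angle between elbow_nose's own z axis and vertical below 0.15 rad), for 0.1 s.
2. the elbow is screwed in until the seal bites (dragged 0.1 rad) (value of joint seal above 0.1 rad and horizontal distance between elbow_nose and port_mouth below 0.004 m), for 0.05 s.
At the end, for the whole second after the job is handed in: The seal has been turned 45 degrees past the bite, within 13 degrees (seal between 0.56 and 1.01 rad); the elbow stands in the port's thread, its nose at least 24 mm below the rim and within 4 mm of the port's axis, within 7 degrees of upright, released (value of joint seal between 0.56 and 1.01 rad and z of elbow_nose in the frame of port_mouth below -0.024 m and horizontal distance between elbow_nose and port_mouth below 0.004 m and angle between elbow_center's own z axis and vertical below 0.12 rad); the robot touches nothing.
It fails at once if the elbow is forced against the port (more than 35 N) (contact force between elbow and port above 35 N).
It fails at once if the seal is overtightened (more than 63 degrees past the bite) (value of joint seal above 1.1 rad).
It fails at once if a bystander is pushed more than 30 mm (distance of any of zinc_can, dark_tin, orange_tin, green_tin, wax_light, lone_lemon, tool_pot from where it was at the start of the episode above 0.03 m).
It also fails if it takes over 70 s, if anything falls off the work surface, if the arm or the gripper's body presses on something with over 40 N, if the wrist force passes 120 N, or if a joint passes its speed limit or range.

## Robot

A 6-joint arm with a two-finger parallel gripper is mounted at the origin on a cart in front of the work surface, level with it; the furniture and walls round the work are solid. World frame = base frame: x ahead of the robot, y to its left, z up, the work surface at z = 0. Lengths are in m, angles in rad, forces in N, time in s.
With the tool pointing down it reaches from about 0.15 to 0.775 m from the base axis. Payload 6.1 kg.
Tool frame: the origin (TCP) lies midway between the tips of the shut fingers; the grasp point (between the pads) lies 19 mm behind it (manip.grasp_offset is the distance from the TCP to the grasp point, in m); z points along the fingers, x is the direction in which the jaws open and shut, and the axes are right-handed (so a half turn about z gives the same grasp; the last joint's range is limited). The gripper opens to 85 mm and grips with 20 to 120 N. Pads are 22 mm wide; open, the fingers measure 114 mm over their backs; the gripper's body (76 mm by 85 mm) begins 54 mm behind the grasp point. The pads swing forward as they close: fully open they stand 13 mm farther back than shut.
Start: joints at [-1.35, 0.126, -0.04, 1.405, 0, 1.571], TCP at [0.115, -0.512, 0.192] pointing down, gripper open.
Joint ranges: [-2.72, 2.72], [-0.95, 1.95], [-1.27, 1.35], [-1.78, 2.02], [-1.46, 1.47], [-3.14, 3.14]. Speed limits (rad/s): [2.39, 2.39, 3.01, 3.14, 3.14, 3.14].

## Interface

Orientations are given as a unit quaternion [w, x, y, z].
In Python, from station import manip gives the robot as it stands.
- The arm moves only by the tool apply_moves, never from a script. Its argument "increments" is a list of rows, each a list of 3 entries, a list of its own where there are three numbers: the opening in per cent of the stroke, from 0 (shut) to 100 (fully open), then the shift along the tool's x, y, z in cm, then the turn about the tool's z in rad. A call has 1 to 12 rows; each row shifts and turns the commanded pose from where the row before left it, along the tool's axes as they then stand; what a row does not reach is not made up. A row lasts 1/10 s, in which the tool goes at most 50 mm and 8.59 degrees, less where a joint would pass 70% of its speed; a pose out of reach is approached as far as the arm can. A call with a gripper value outside its range is refused whole. The fingers move at their own pace and stop on an object; "squeeze" is the grip in N (left out, the last holds). Time passes only in rows, so rows that do not move let the fingers close. It gives the time, the measured TCP pose, the force and the opening at its end, in the units of the state.
- manip.sense(): the state, without advancing time (a new reading comes with each control period).
- manip.snapshot(name): name is "scene" or "top"; returns a dict with "pixels" (400x640x3 uint8, red, green, blue), "K" (3x3 intrinsics, pixels), "dist" ([k1, k2, p1, p2, k3] as OpenCV has them; the pictures are not rectified), "extrinsics" (4x4, takes a point from camera to world coordinates). Camera axes: x right, y down, z forward; pixel columns grow to the right and rows downward; lengths in m; the calibration is good to about 2 mm. A picture is of the moment at which its call begins. There is no depth.
- manip.sign_off(): hands the job in, once; it reports no verdict.
Trained networks look in a picture, given as the dict that the camera call returned (one of the last four; its "shot" number tells which), for a name from the list of things; names that differ only in an ending like _2 or _b are one class to them, and where a whole thing is asked for, a point or a joint stands for the part that bears it (a point fixed in the world has none). Each returns a list of dicts, best first, with "p" (0 to 1); they miss things now and then, are a little off and sometimes report something else, mostly with a low value. They report only what shows in the picture. A call takes as long as a camera call. They do not tell look-alikes from the thing itself.
- manip.silhouettes(picture, label): "pixels" (400x640 bool, what is visible of it) and "point" ([column, row] in pixels, amid what is visible of it).
- manip.tip_of(picture, label): "point" ([column, row] in pixels: a listed point, or the origin of a listed thing).
The state is a dict: "time_s": time; "q": joint angles; "joint_vel": joint speeds; "effort": joint torques, N m; "position": TCP position; "eef_rot": TCP orientation; "force": force on the tool from outside, world axes, zero at the start; "moment": the same for the moment, N m; "gripper_width": opening from 0.0 (shut) to 1.0 (fully open).
Only numpy, scipy, OpenCV 4.12 (cv2) and the standard library are available. Lean on these libraries where they do the work, as an engineer would, in place of code of your own. Each camera call takes 0.05 s, during which the arm holds its last target.

## Working session

There is one attempt and no reset: what is moved stays moved. The work goes in short steps, Python scripts to look and compute and a tool call to move; the robot and the scene stay as the last step left them, time stands still between calls to the robot, and variables do not carry over. Pictures are saved under pics/ and viewed, and the job is handed in when it is done.

Besides the shell and the picture viewer there is one more tool, called after "Request:" as a command line: name --argument value ..., lists and objects as JSON in quotes. apply_moves: Moves the arm, as the interface text tells. Its arguments: {"type":"object","properties":{"increments":{"type":"array"},"squeeze":{"type":"number"}},"required":["increments"]}

```bash
ls; mkdir -p pics; python3 - <<'E'
from station import manip
import cv2
print(manip.sense(), manip.grasp_offset)
for n in("scene","top"):
    s=manip.snapshot(n); cv2.imwrite(f"pics/{n}0.png",s["pixels"][:,:,::-1]); print(n,s["K"],s["dist"],s["extrinsics"],s["shot"])
    for l in("elbow_center","elbow_nose","elbow_barb","port","port_mouth"):
        print(l,[(d["p"],d["point"]) for d in manip.tip_of(s,l)])
    for l in ("zinc_can","dark_tin","orange_tin","green_tin","wax_light","lone_lemon","tool_pot"):
        print(l,[(d["p"],d["point"]) for d in manip.tip_of(s,l)])
E
```

```text
pics
{'time_s': 0.0, 'q': array([-1.34998264e+00,  1.26382332e-01, -4.05946607e-02,  1.40538602e+00,
        1.21305410e-05,  1.57079526e+00]), 'joint_vel': array([-0.00019919,  0.00103327,  0.00083227,  0.00076909,  0.00013276,
        0.00057956]), 'effort': array([-1.15385235e-03, -4.35916007e+01,  3.52921093e+01,  1.73208589e-02,
        9.75903936e-05,  1.13378949e-06]), 'position': array([ 0.1148911 , -0.51180521,  0.19103339]), 'eef_rot': array([-4.94239090e-04,  7.80712465e-01, -6.24889937e-01, -6.07775061e-04]), 'force': array([-0.29248248, -0.10803617, -0.61433349]), 'moment': array([0.04658333, 0.02097107, 0.01490926]), 'gripper_width': 1.0005525502034818} 0.0187
scene [[472.14113506   0.         314.11289242]
 [  0.         472.14113506 202.13065216]
 [  0.           0.           1.        ]] [0.04551597 0.         0.         0.         0.        ] [[ 0.60342243 -0.35974027  0.71166587 -0.55659336]
 [-0.79730373 -0.28753212  0.53069016 -0.68035231]
 [ 0.01371618 -0.88764419 -0.46032559  0.73744405]
 [ 0.          0.          0.          1.        ]] 1
elbow_center [(0.82,
[... 832 characters left out ...]
433  0.16991478  0.22409054]
 [-0.99982849 -0.00601854 -0.01751465  0.07119516]
 [ 0.01828253 -0.16983388 -0.9853031   1.47165019]
 [ 0.          0.          0.          1.        ]] 2
elbow_center [(0.81, [398.4, 233.4]), (0.62, [380.7, 202.5]), (0.59, [445.0, 263.9])]
elbow_nose []
elbow_barb [(0.68, [382.6, 187.7]), (0.57, [427.9, 258.8]), (0.52, [391.9, 249.4])]
port [(0.55, [246.0, 191.2])]
port_mouth [(0.78, [247.2, 187.6])]
zinc_can [(0.62, [333.6, 151.6])]
dark_tin [(0.77, [302.4, 152.7])]
orange_tin [(0.64, [333.5, 145.7]), (0.56, [377.5, 149.8])]
green_tin [(0.79, [438.1, 219.6])]
wax_light [(0.44, [317.5, 190.0])]
lone_lemon [(0.7, [206.3, 234.7])]
tool_pot [(0.9, [175.1, 197.2])]
```

View pics/scene0.png

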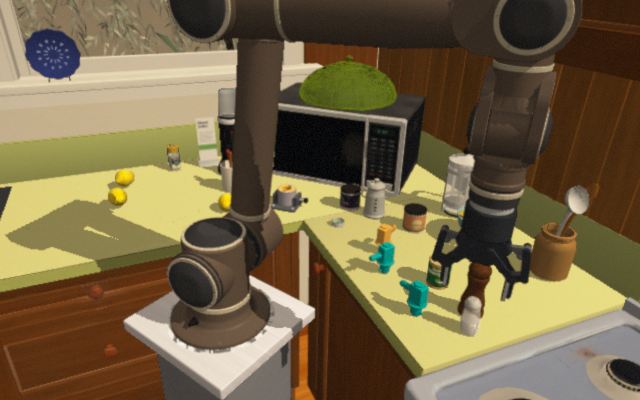

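View pics/top0.png

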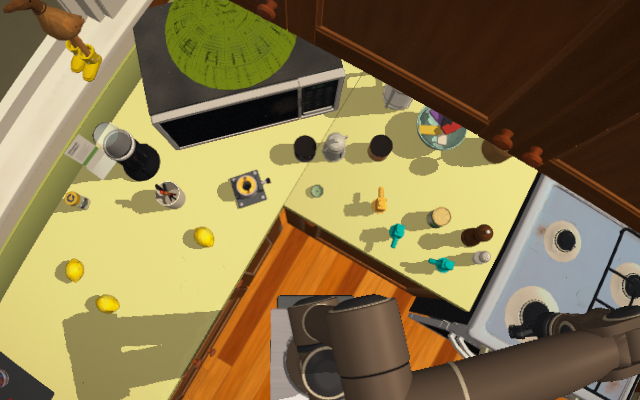

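```bash
python3 - <<'E'
import cv2,numpy as np
a=cv2.imread("pics/scene0.png")[180:330,240:480]; cv2.imwrite("pics/sc_crop.png",cv2.resize(a,None,fx=3.3,fy=3.3,interpolation=cv2.INTER_CUBIC))
b=cv2.imread("pics/top0.png")[130:290,220:460]; cv2.imwrite("pics/top_crop.png",cv2.resize(b,None,fx=3.3,fy=3.3,interpolation=cv2.INTER_CUBIC))
E
```

```text
(no output)
```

View pics/sc_crop.png

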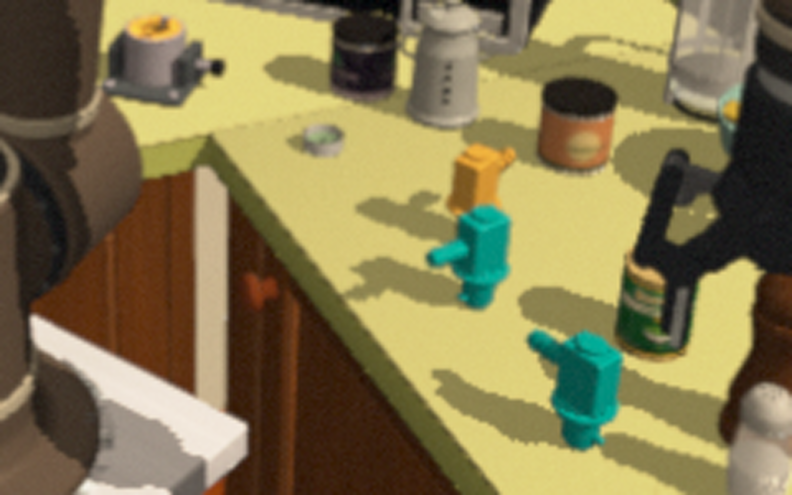

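View pics/top_crop.png

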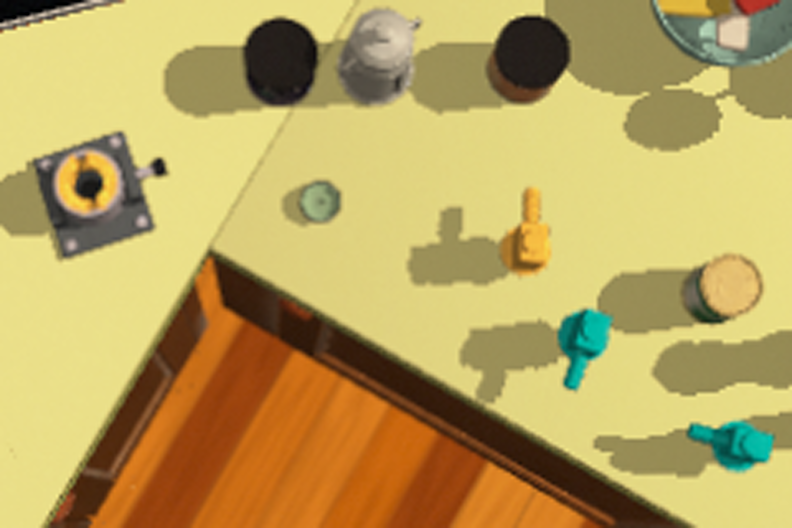

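The brass elbow is the ochre one, at scene (386,236) and top (381,203). The turquoise look-alikes are at scene (385,257) and (417,297), top (398,233) and (443,264), and I'll leave them alone. The port with its clamp screw is at scene (288,192) and top (247,188). Next I'll triangulate.

```bash
cat > h.py <<'E'
import numpy as np, cv2
from station import manip
def ray(s,p):
    u=cv2.undistortPoints(np.array([[p]],float),s["K"],s["dist"])[0,0]
    E=s["extrinsics"]; d=E[:3,:3]@np.array([u[0],u[1],1]); return E[:3,3],d/np.linalg.norm(d)
def tri(s1,p1,s2,p2):
    o1,d1=ray(s1,p1);o2,d2=ray(s2,p2)
    A=np.stack([d1,-d2],1); t=np.linalg.lstsq(A,o2-o1,rcond=None)[0]
    a=o1+t[0]*d1;b=o2+t[1]*d2
    return (a+b)/2,np.linalg.norm(a-b)
def onplane(s,p,z):
    o,d=ray(s,p); return o+d*(z-o[2])/d[2]
def proj(s,P):
    E=s["extrinsics"];R=E[:3,:3].T;t=-R@E[:3,3]
    return cv2.projectPoints(np.atleast_2d(np.array(P,float)),cv2.Rodrigues(R)[0],t,s["K"],s["dist"])[0][:,0]
E
python3 - <<'E'
from h import *
import pickle
a=manip.snapshot("scene");b=manip.snapshot("top"); pickle.dump((a,b),open("s0.pkl","wb"))
for l,near in(("elbow_center",((381.3,232.1),(380.7,202.5))),("elbow_barb",((393.8,225.6),(382.6,187.7))),("port_mouth",((288.6,190.4),(247.2,187.6)))):
    pts=[]
    for s,n in zip((a,b),near):
        r=manip.tip_of(s,l); r.sort(key=lambda d:np.hypot(*(np.array(d["point"])-n))); pts.append(r[0]["point"])
    print(l,pts,tri(a,pts[0],b,pts[1]), onplane(b,pts[1],.06))
for l in("elbow_center","port"):
  for s,nm in((a,"s"),(b,"t")):
    for i,d in enumerate(manip.silhouettes(s,l)):
        m=d["pixels"]; print(l,nm,d["p"],d["point"],m.sum())
        np.save(f"m_{l}_{nm}_{i}.npy",m)
E
```

```text
elbow_center [[381.3, 232.7], [382.8, 204.9]] (array([ 0.45001038, -0.16698462,  0.06965189]), np.float64(0.009432299933722663)) [ 0.45441157 -0.17258655  0.06      ]
elbow_barb [[395.8, 225.2], [382.2, 186.3]] (array([ 0.51014302, -0.1723243 ,  0.06672024]), np.float64(0.003267436293937412)) [ 0.51054542 -0.17209657  0.06      ]
port_mouth [[288.4, 189.4], [247.9, 187.3]] (array([0.50745421, 0.22398116, 0.0600283 ]), np.float64(0.007816739957093673)) [0.50483097 0.22688318 0.06      ]
elbow_center s 0.87 [421.3, 296.7] 635
elbow_center s 0.58 [384.5, 256.5] 477
elbow_center s 0.56 [384.2, 232.3] 290
elbow_center t 0.53 [443.7, 264.4] 252
elbow_center t 0.51 [378.1, 204.2] 283
elbow_center t 0.51 [395.9, 232.3] 273
port s 0.82 [286.8, 198.1] 744
port t 0.92 [246.8, 191.1] 1001
```

```bash
python3 - <<'E'
import cv2
b=cv2.imread("pics/top0.png")
c=[cv2.resize(b[y-28:y+28,x-28:x+28],(400,400),interpolation=cv2.INTER_CUBIC) for x,y in((247,188),(381,203))]
a=cv2.imread("pics/scene0.png")
cv2.imwrite("pics/c2.png",cv2.hconcat(c))
c=[cv2.resize(a[y-28:y+28,x-28:x+28],(400,400),interpolation=cv2.INTER_CUBIC) for x,y in((288,192),(386,237))]
cv2.imwrite("pics/c3.png",cv2.hconcat(c))
E
```

```text
(no output)
```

View pics/c2.png

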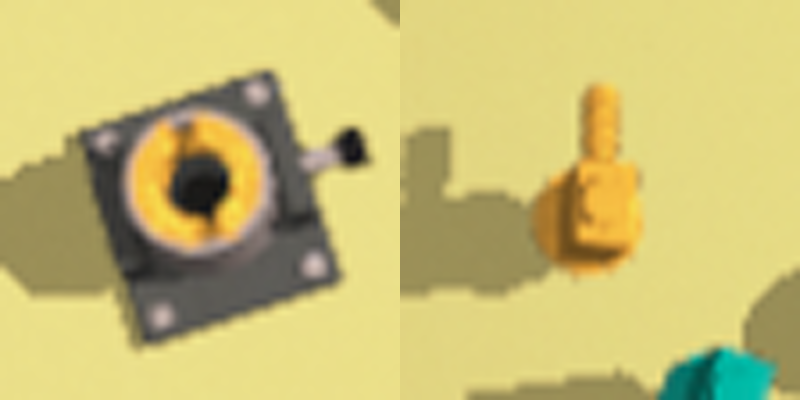

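View pics/c3.png

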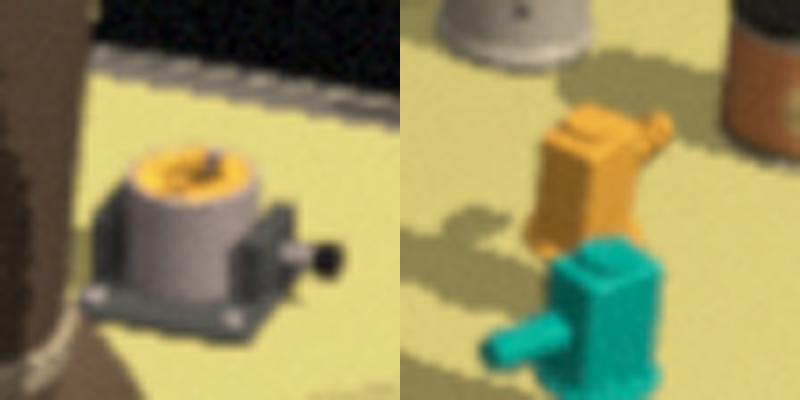

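```bash
cat > fit.py <<'E'
from h import *
import pickle
from scipy.optimize import minimize
a,b=pickle.load(open("s0.pkl","rb"))
def masks(s,c,r=34):
    h=cv2.cvtColor(s["pixels"],cv2.COLOR_RGB2HSV).astype(int)
    return h
UP=4
def hull(img,s,P,off):
    p=(proj(s,P)-off+.5)*UP-.5
    cv2.fillConvexPoly(img,cv2.convexHull(np.round(p*16).astype(np.int32)),1,shift=4)
th=np.linspace(0,2*np.pi,40,endpoint=False)
def cyl(r0,z0,r1,z1): return np.vstack([np.c_[r0*np.cos(th),r0*np.sin(th),0*th+z0],np.c_[r1*np.cos(th),r1*np.sin(th),0*th+z1]])
bx=np.array([[i*.018,j*.013,k] for i in(-1,1) for j in(-1,1) for k in(.037,.083)])
barb=np.vstack([np.c_[0*th+x,.0085*np.cos(th),.06+.0085*np.sin(th)] for x in(.015,.052)])
parts=[bx,barb,cyl(.0235,.033,.0235,.037),cyl(.0095,0,.0135,.007),cyl(.0135,.007,.0135,.033),cyl(.010,.083,.010,.087)]
def render(s,par,off,n=64):
    x,y,z,w=par; R=np.array([[np.cos(w),-np.sin(w),0],[np.sin(w),np.cos(w),0],[0,0,1]])
    im=np.zeros((n*UP,n*UP),np.uint8)
    for P in parts: hull(im,s,P@R.T+[x,y,z],off)
    return im.reshape(n,UP,n,UP).mean((1,3))
views=[]
for s,c in((a,(386,240)),(b,(381,203))):
    off=np.array(c)-32; px=s["pixels"][off[1]:off[1]+64,off[0]:off[0]+64]
    h=cv2.cvtColor(px,cv2.COLOR_RGB2HSV).astype(int)
    views.append((s,off,px,h))
E
python3 - <<'E'
from fit import *
# hsv samples
print("brass top",views[1][3][32,30],views[1][3][24,32],"table",views[1][3][5,5],"shadow",views[1][3][34,14],"flange",views[1][3][34,22])
print("scene brass",[views[0][3][y-208,x-354].tolist() for x,y in((378,235),(385,235),(381,224),(385,260))])
E
```

```text
brass top [ 20 187 239] [ 20 184 237] table [ 26 109 226] shadow [ 24 111 156] flange [ 21 144 159]
scene brass [[18, 179, 128], [18, 190, 205], [22, 137, 207], [86, 255, 143]]
```

```bash
cat >> fit.py <<'E'
def obs(v):
    h=v[3]; S=h[...,1];H=h[...,0]
    m=np.clip((S-115)/(180-115),0,1)*(H<24)
    ign=(H>60)&(H<110)
    ign=cv2.dilate(ign.astype(np.uint8),np.ones((3,3)))>0
    return m,~ign
O=[obs(v) for v in views]
def cost(p,use=(0,1),dz=None):
    c=0
    for i in use:
        s,off=views[i][:2]; r=render(s,p,off); m,w=O[i]
        c+=(((r-m)**2)*w).sum()
    return c
E
python3 - <<'E'
from fit import *
from scipy.optimize import minimize
big=[]
for use in((0,1),(1,),(0,)):
    best=None
    for w0 in(-.1,.1):
        f=(lambda p:cost(p/np.array([100,100,100,5]),use)) 
        g=f if len(use)==2 else (lambda p:cost(np.r_[p[:2]/100,0,p[3]/5],use))
        r=minimize(g,np.array([.452,-.171,0,w0])*[100,100,100,5],method="Nelder-Mead",options=dict(initial_simplex=np.array([[45.2,-17.1,0,5*w0]]+[[45.2+.8*(i==0),-17.1+.8*(i==1),.8*(i==2),5*w0+.5*(i==3)] for i in range(4)]),maxiter=400))
        if best is None or r.fun<best.fun: best=r
    print(use,best.x/[100,100,100,5],best.fun,)
    if len(use)==2: P=best.x/[100,100,100,5]
ims=[]
for i in(0,1):
    s,off,px,_=views[i]; r=render(s,P,off); m,w=O[i]
    ims.append(cv2.resize(np.dstack([m*255,r*255,(~w)*255]).astype(np.uint8),(390,390),interpolation=0))
cv2.imwrite("pics/fit.png",cv2.hconcat(ims))
E
```

```text
(0, 1) [ 4.57674684e-01 -1.65801989e-01  1.08582036e-04  2.54729208e-03] 120.30758043639054
(1,) [ 0.45647537 -0.16457269  0.0023928  -0.07621219] 16.05648298816568
(0,) [ 0.45869091 -0.16625009 -0.00200302  0.0148472 ] 96.67333302514794
```

View pics/fit.png

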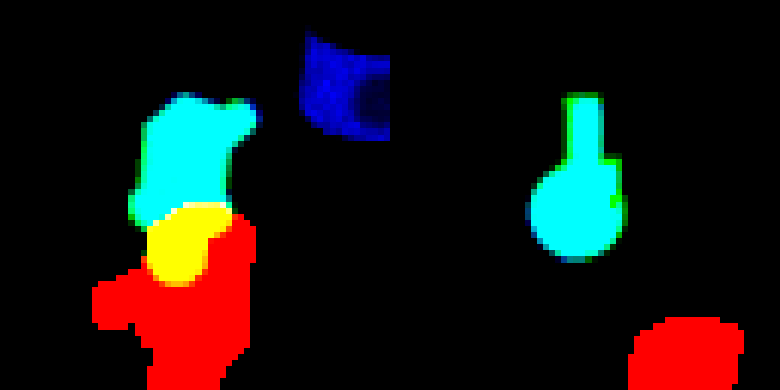

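```bash
python3 - <<'E'
from h import *
import pickle
a,b=pickle.load(open("s0.pkl","rb"))
from scipy import ndimage
for s,c,nm in((a,(288,191),"s"),(b,(247,186),"t")):
    px=s["pixels"]; h=cv2.cvtColor(px,cv2.COLOR_RGB2HSV).astype(int)
    m=(h[...,1]>150)&(h[...,0]<26)&(h[...,2]>120)
    yy,xx=np.mgrid[:400,:640]; m&=(np.hypot(xx-c[0],yy-c[1])<12)
    hull=cv2.convexHull(np.argwhere(m)[:,::-1].astype(np.int32))
    M=cv2.moments(hull); e=cv2.fitEllipse(hull)
    ctr=(M["m10"]/M["m00"],M["m01"]/M["m00"])
    print(nm,m.sum(),ctr,e,onplane(s,ctr,.06),onplane(s,e[0],.06))
    if nm=="s": cs=e[0]
    else: print(tri(a,cs,b,e[0]))
    # intensity polar on plane z=.06
    C=onplane(s,e[0],.06)
    g=cv2.cvtColor(px,cv2.COLOR_RGB2GRAY).astype(float)
    ang=np.arange(0,360,5)
    for r in(.017,.019,.021):
        P=np.c_[C[0]+r*np.cos(np.radians(ang)),C[1]+r*np.sin(np.radians(ang)),0*ang+.06]
        p=proj(s,P); v=ndimage.map_coordinates(g,[p[:,1],p[:,0]],order=1); print(r,v.astype(int).tolist())
E
```

```text
s 66 (286.5204678362573, 187.6783625730994) ((286.6703796386719, 187.81085205078125), (5.83474063873291, 14.686042785644531), 87.4730453491211) [0.5165134  0.23455276 0.06      ] [0.51605016 0.23351679 0.06      ]
0.017 [128, 124, 122, 127, 140, 153, 162, 170, 175, 178, 180, 181, 183, 186, 189, 190, 189, 189, 188, 188, 188, 189, 189, 190, 191, 192, 193, 193, 193, 193, 192, 191, 189, 183, 177, 170, 166, 162, 157, 155, 154, 159, 166, 171, 172, 172, 174, 175, 176, 176, 176, 177, 178, 179, 181, 183, 184, 186, 188, 190, 193, 195, 195, 194, 192, 189, 185, 181, 176, 168, 156, 142]
0.019 [149, 136, 135, 133, 144, 157, 167, 175, 181, 184, 186, 187, 189, 192, 194, 194, 195, 194, 194, 194, 193, 193, 194, 196, 198, 199, 200, 201, 202, 201, 200, 199, 196, 191, 184, 176, 169, 163, 158, 155, 156, 160, 169, 176, 177, 179, 180, 181, 183, 186, 188, 188, 187, 188, 189, 189, 191, 194, 197, 198, 199, 200, 200, 199, 199, 199, 199, 196, 190, 184, 178, 164]
0.021 [168, 154, 146, 145, 149, 163, 173, 181, 186, 190, 192, 192, 194, 197, 197, 197, 197, 197, 197, 197, 197, 197, 197, 198, 200, 202, 204, 205, 204, 
[... 910 characters left out ...]
42, 165, 185, 203, 199, 196, 193, 191, 190, 191, 191, 191, 193, 197, 202, 207, 206, 205, 204, 204, 204, 208, 206, 206, 207, 206, 205, 202, 202, 199, 193, 183, 166, 146, 125, 104, 127, 156, 178, 199, 201, 207, 209, 208, 201, 197, 196, 195, 199, 202, 203, 203, 201, 199, 197, 197, 199, 201, 195, 192, 192, 191, 191, 195, 197, 192, 182]
0.021 [164, 139, 115, 114, 122, 147, 171, 192, 201, 201, 198, 197, 195, 193, 193, 194, 195, 196, 196, 199, 201, 200, 201, 202, 201, 201, 203, 207, 207, 204, 204, 205, 203, 203, 201, 195, 180, 163, 145, 129, 125, 144, 168, 193, 200, 202, 206, 209, 207, 202, 195, 193, 195, 195, 194, 198, 199, 200, 201, 201, 202, 203, 202, 200, 196, 194, 195, 194, 195, 197, 196, 188]
```

```bash
python3 - <<'E'
from fit import *
# elbow: ignore tin
O[0][1][:, 44:]=False
def run(use,zfree):
    best=None
    for w0 in(-.15,0,.15):
        x0=np.array([45.6,-16.6,0,5*w0])
        g=lambda p:cost(np.r_[p[:2]/100,p[2]/100*zfree,p[3]/5],use)
        r=minimize(g,x0,method="Nelder-Mead",options=dict(initial_simplex=np.vstack([x0]+[x0+np.eye(4)[i]*.7 for i in range(4)]),maxiter=400))
        if best is None or r.fun<best.fun: best=r
    print(use,zfree,(best.x/[100,100,100,5]).round(4),best.fun)
run((0,),0);run((0,),0) if 0 else None;run((0,1),0);run((0,1),1)
for w in(-.15,-.1,-.05,0,.05,.1):
    out=[]
    for use in((0,),(1,)):
        g=lambda p:cost(np.r_[p/100,0,w],use)
        r=minimize(g,[45.7,-16.5],method="Nelder-Mead",options=dict(initial_simplex=np.array([[45.7,-16.5],[46.4,-16.5],[45.7,-15.8]])));out+=[r.fun.round(1),(r.x/100).round(4)]
    print(w,out)
# port disc
V=[]
for s,c in((a,(287,188)),(b,(246,185))):
    off=np.array(c)-16; px=s["pixels"][off[1]:off[1]+32,off[0]:off[0]+32]; h=cv2.cvtColor(px,cv2.COLOR_RGB2HSV).astype(int)
    yy,xx=np.mgrid[:32,:32]
    print(h[16,8],h[16,23])
    m=np.clip((h[...,1]-110)/70,0,1)
    V.append((s,off,m))
np.save("pv.npy",np.array([v[2] for v in V]))
cv2.imwrite("pics/pm.png",cv2.hconcat([cv2.resize((v[2]*255).astype(np.uint8),(390,390),interpolation=0) for v in V]))
E
```

```text
(0,) 0 [ 0.4587 -0.1663 -0.      0.015 ] 6.804612610946745
(0, 1) 0 [ 0.4577 -0.1658  0.0037 -0.0008] 30.202321560650883
(0, 1) 1 [ 4.575e-01 -1.658e-01  1.000e-04  5.000e-04] 30.256588387573963
-0.15 [np.float64(27.6), array([ 0.4612, -0.1646]), np.float64(21.3), array([ 0.4563, -0.1632])]
-0.1 [np.float64(18.3), array([ 0.4596, -0.1647]), np.float64(16.5), array([ 0.4568, -0.1643])]
-0.05 [np.float64(11.0), array([ 0.4595, -0.1651]), np.float64(17.4), array([ 0.4563, -0.1642])]
0 [np.float64(7.1), array([ 0.4592, -0.1659]), np.float64(18.3), array([ 0.4568, -0.165 ])]
0.05 [np.float64(7.7), array([ 0.4589, -0.1662]), np.float64(27.7), array([ 0.4569, -0.1661])]
0.1 [np.float64(12.6), array([ 0.4584, -0.1667]), np.float64(37.3), array([ 0.457 , -0.1665])]
[ 21 147 240] [ 19 144 238]
[ 21 185 246] [ 21 186 246]
```

View pics/pm.png

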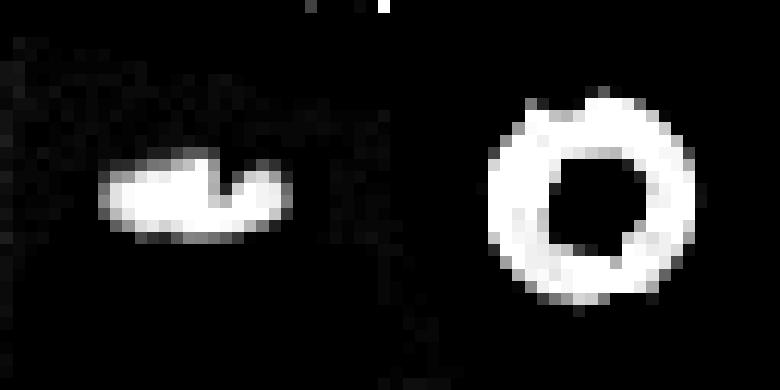

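```bash
python3 - <<'E'
from fit import *
M=np.load("pv.npy"); V=[(a,np.array((287,188))-16,M[0]),(b,np.array((246,185))-16,M[1])]
def disc(s,off,x,y,z,R):
    im=np.zeros((32*UP,32*UP),np.uint8); hull(im,s,np.c_[x+R*np.cos(th),y+R*np.sin(th),0*th+z],off)
    return im.reshape(32,UP,32,UP).mean((1,3))
def c(p,use,z=None):
    x,y=p[:2]/100; zz=z if z is not None else p[2]/100; R=p[3]/100; t=0
    for i in use:
        s,off,m=V[i]; d=disc(s,off,x,y,zz,R); inn=disc(s,off,x,y,zz,.020); 
        # ignore slots: sectors near x axis
        ok=inn<.05
        t+=(((d-m)**2)*ok)[3:].sum()
    return t
for use,z in(((0,),.06),((1,),.06),((0,1),.06),((0,1),None)):
    x0=np.array([51.2,23.2,6,2.6])
    r=minimize(c,x0,args=(use,z),method="Nelder-Mead",options=dict(initial_simplex=np.vstack([x0]+[x0+np.eye(4)[i]*[.5,.5,.5,.3][i] for i in range(4)]),maxiter=500))
    print(use,z,(r.x/100).round(4),r.fun.round(2))
# overlay predicted outlines incl. base plate (yaw guess)
X,Y=.512,.232
ims=[]
for s,cc in((a,(288,195)),(b,(247,188))):
    o=np.array(cc)-32; im=cv2.resize(s["pixels"][o[1]:o[1]+64,o[0]:o[0]+64][:,:,::-1].copy(),(390,390),interpolation=cv2.INTER_CUBIC);k=390/64
    T=lambda P:np.round((proj(s,P)-o+.5)*k-.5).astype(np.int32)
    for r,z,col in((.031,.06,(0,0,255)),(.015,.06,(255,0,0)),(.031,0.01,(0,0,255))):
        cv2.polylines(im,[T(np.c_[X+r*np.cos(th),Y+r*np.sin(th),0*th+z])],True,col,1)
    w=np.radians(14); 
    P=np.array([[i*.05,j*.045,0.01] for i,j in((1,1),(1,-1),(-1,-1),(-1,1))]); R=np.array([[np.cos(w),-np.sin(w),0],[np.sin(w),np.cos(w),0],[0,0,1]])
    cv2.polylines(im,[T(P@R.T+[X,Y,0])],True,(0,255,0),1)
    for w2 in (17,):
        q=np.radians(w2);cv2.polylines(im,[T([[X+.026*np.cos(q),Y+.026*np.sin(q),.06],[X-.026*np.cos(q),Y-.026*np.sin(q),.06]])],False,(255,255,0),1)
    ims.append(im)
cv2.imwrite("pics/po.png",cv2.hconcat(ims))
E
```

```text
(0,) 0.06 [0.5168 0.2351 0.0661 0.0245] 1.24
(1,) 0.06 [0.5124 0.2329 0.0622 0.0254] 3.73
(0, 1) 0.06 [0.5126 0.233  0.0627 0.0253] 8.13
(0, 1) None [0.5119 0.2324 0.0626 0.0253] 5.93
```

View pics/po.png

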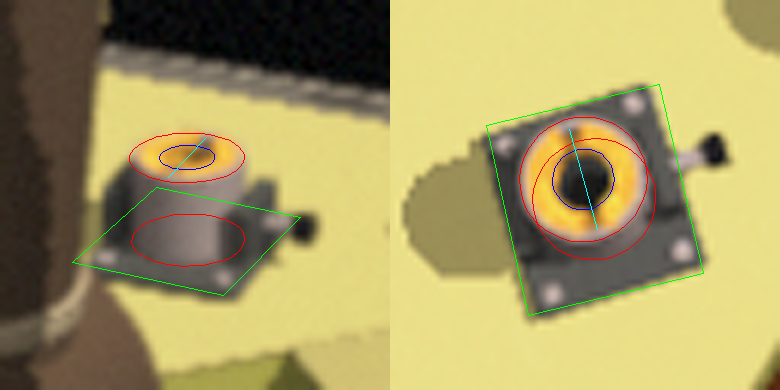

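```bash
cat >> h.py <<'E'
from scipy.spatial.transform import Rotation as Ro
def togo(target):
    st=manip.sense(); q=st["eef_rot"]; R=Ro.from_quat([q[1],q[2],q[3],q[0]]).as_matrix()
    d=R.T@(np.array(target)-st["position"])*100
    print("t",round(st["time_s"],2),"pos",st["position"].round(4),"yaw",np.arctan2(R[1,0],R[0,0]).round(4),"tilt",np.arccos(-R[2,2]).round(4),"w",round(st["gripper_width"],3),"F",st["force"].round(2),"M",st["moment"].round(3),"q",st["q"].round(2))
    print("togo tool cm",d.round(2))
E
python3 -c "
from h import *
togo([.4577,-.1655,.26])"
```

```text
t 1.9 pos [ 0.115  -0.5123  0.1918] yaw -1.35 tilt 0.0001 w 1.0 F [-0.02  0.43 -1.02] M [ 0.023 -0.001 -0.01 ] q [-1.35  0.13 -0.04  1.41 -0.    1.57]
togo tool cm [-26.33 -41.04  -6.82]
```

Request:
apply_moves --increments '[[100,[0,0,-3.4],0],[100,[0,0,-3.4],0],[100,[-2.6,-4.0,0],0],[100,[-2.6,-4.0,0],0],[100,[-2.6,-4.0,0],0],[100,[-2.6,-4.0,0],0],[100,[-2.6,-4.0,0],0],[100,[-2.6,-4.0,0],0],[100,[-2.6,-4.0,0],0],[100,[-2.6,-4.0,0],0],[100,[-2.6,-4.0,0],0],[100,[-2.6,-4.0,0],0]]'

```text
time_s: 3.1
position: [0.4495, -0.1692, 0.2601]
eef_rot: [-0.0, 0.781, -0.625, 0.0]
force: [-0.1, -1.0, -0.5]
gripper_width: 1.003
```

Request:
apply_moves --increments '[[100,[0,0,0],-0.145],[100,[0,0,0],-0.145],[100,[0,0,0],-0.145],[100,[0,0,0],-0.145],[100,[0,0,0],-0.145],[100,[0,0,0],-0.145],[100,[0,0,0],-0.145],[100,[0,0,0],-0.145],[100,[0,0,0],-0.145],[100,[0,0,0],-0.145],[100,[0,0,0],-0.145],[100,[0,0,0],-0.145]]'

```text
time_s: 4.3
position: [0.4483, -0.171, 0.2598]
eef_rot: [0.0, 0.98, 0.197, 0.0]
force: [-0.3, 1.0, 0.7]
gripper_width: 0.999
```

Request:
apply_moves --increments '[[80,[0,0,0],-0.145],[80,[0,0,0],-0.145],[80,[0,0,0],-0.145],[80,[0,0,0],-0.145],[80,[0,0,0],-0.145],[80,[0,0,0],-0.145],[80,[0,0,0],-0.145],[80,[0,0,0],-0.145],[80,[0,0,0],0]]'

```text
time_s: 5.2
position: [0.4483, -0.1709, 0.2598]
eef_rot: [0.0, 0.714, 0.7, 0.0]
force: [0.2, -0.6, 0.2]
gripper_width: 0.8
```

```bash
python3 -c "
from h import *
togo([.4577,-.1655,.042])
for n in('scene','top'):
    s=manip.snapshot(n); cv2.imwrite(f'pics/{n}1.png',s['pixels'][:,:,::-1])"
```

```text
t 5.2 pos [ 0.4483 -0.1709  0.2598] yaw 1.5504 tilt 0.0 w 0.8 F [ 0.15 -0.63  0.19] M [-0.03   0.011 -0.014] q [-0.36  0.05  0.03  1.55  0.   -0.34]
togo tool cm [ 0.56  0.93 21.78]
```

View pics/scene1.png

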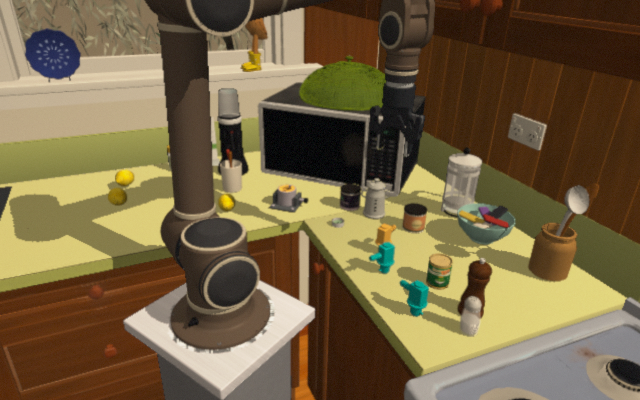

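View pics/top1.png

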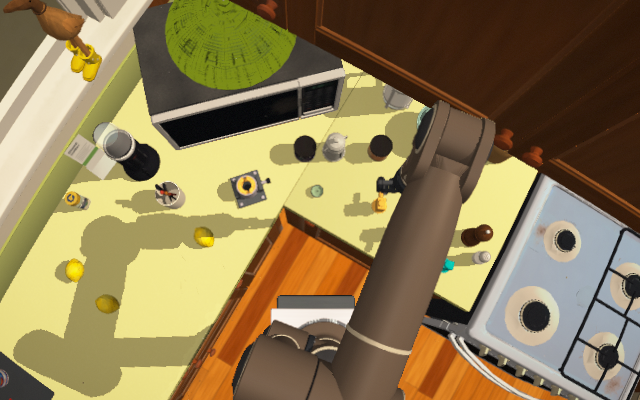

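The gripper is above the elbow (scene 386,236), and the arm is clear of its neighbours. I'll descend along its axis and check before closing.

Request:
apply_moves --increments '[[70,[0.56,0.93,3],0],[70,[0,0,3.5],0],[70,[0,0,3.5],0],[70,[0,0,3.5],0],[70,[0,0,2],0],[70,[0,0,1.5],0],[70,[0,0,0],0]]'

```text
time_s: 6.0
position: [0.4562, -0.165, 0.0877]
eef_rot: [-0.002, 0.715, 0.699, -0.001]
force: [-0.2, -0.8, -0.1]
gripper_width: 0.696
```

```bash
python3 -c "
from h import *
togo([.4577,-.1655,.042])
c=[]
for n,(x,y) in(('scene',(386,236)),('top',(381,203))):
    s=manip.snapshot(n); c.append(cv2.resize(s['pixels'][y-45:y+35,x-40:x+40,::-1],(400,400),interpolation=cv2.INTER_CUBIC))
cv2.imwrite('pics/g1.png',cv2.hconcat(c))"
```

```text
t 6.0 pos [ 0.4562 -0.165   0.0877] yaw 1.5476 tilt 0.004 w 0.696 F [-0.25 -0.81 -0.12] M [ 0.033 -0.015  0.062] q [-0.35  0.08 -0.32  1.17  0.   -0.32]
togo tool cm [-0.06  0.17  4.56]
```

View pics/g1.png

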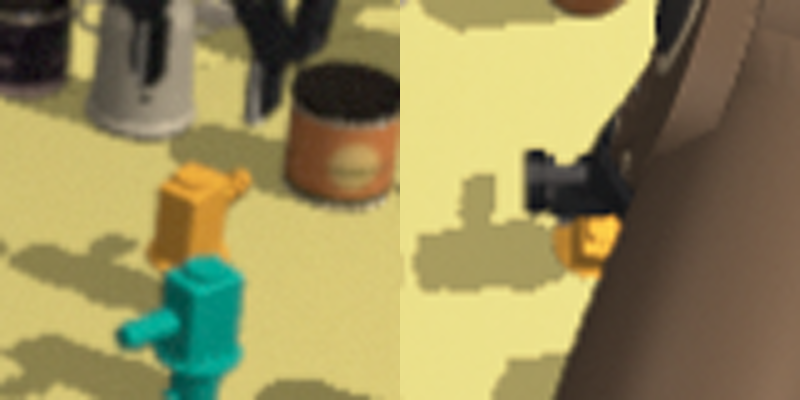

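```bash
python3 -c "
from h import *
for n in('scene','top'):
    s=manip.snapshot(n)
    print(proj(s,[[.4562,-.165,.0877],[.4562,-.165+.04,.09],[.4562,-.165-.04,.09],[.4577,-.1655,.085]]).round(1).tolist())
    cv2.imwrite(f'pics/{n}2.png',s['pixels'][:,:,::-1])
togo([.4577,-.1655,.042])
"
```

```text
[[384.0, 225.6], [371.5, 220.4], [397.2, 229.5], [384.4, 226.3]]
[[381.8, 202.8], [368.2, 202.5], [395.6, 202.7], [381.8, 202.4]]
t 6.2 pos [ 0.4585 -0.1658  0.091 ] yaw 1.5491 tilt 0.0018 w 0.7 F [ 0.51 -0.94  0.25] M [-0.046  0.059 -0.098] q [-0.35  0.07 -0.32  1.18  0.   -0.33]
togo tool cm [ 0.03 -0.09  4.9 ]
```

View pics/scene2.png

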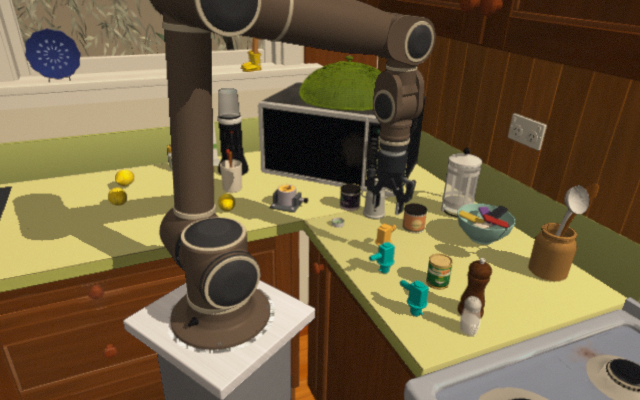

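View pics/top2.png

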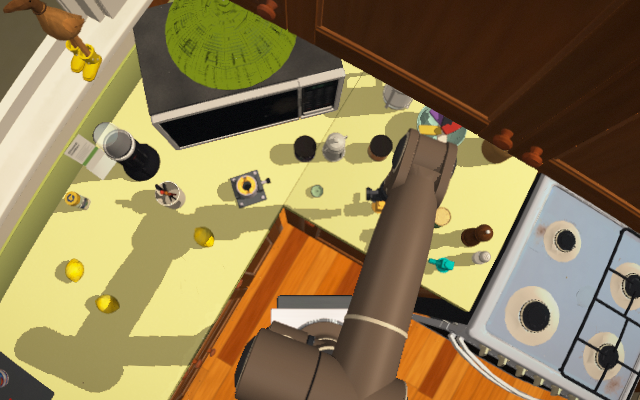

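```bash
python3 -c "
from h import *
c=[]
T=np.array([.4585,-.1658,.091])
for n,(x,y) in(('scene',(390,200)),('top',(381,200))):
    s=manip.snapshot(n); k=400/70; o=np.array([x-35,y-35])
    im=cv2.resize(s['pixels'][o[1]:o[1]+70,o[0]:o[0]+70,::-1],(400,400),interpolation=cv2.INTER_CUBIC)
    for dz,col in((0,(0,0,255)),(.013,(0,255,0)),(.073,(255,0,0))):
        for dy in(-.03,.03):
            P=np.array([T+[dx,dy,dz] for dx in(-.011,.011)])
            q=np.round((proj(s,P)-o+.5)*k).astype(int); cv2.line(im,tuple(map(int,q[0])),tuple(map(int,q[1])),col,2)
    c.append(im)
cv2.imwrite('pics/g2.png',cv2.hconcat(c))
togo(T)"
```

```text
t 6.3 pos [ 0.4585 -0.1658  0.0909] yaw 1.5495 tilt 0.0019 w 0.702 F [ 0.21 -0.64  0.68] M [-0.006  0.021 -0.014] q [-0.35  0.07 -0.32  1.18  0.   -0.33]
togo tool cm [ 0.    0.   -0.01]
```

View pics/g2.png

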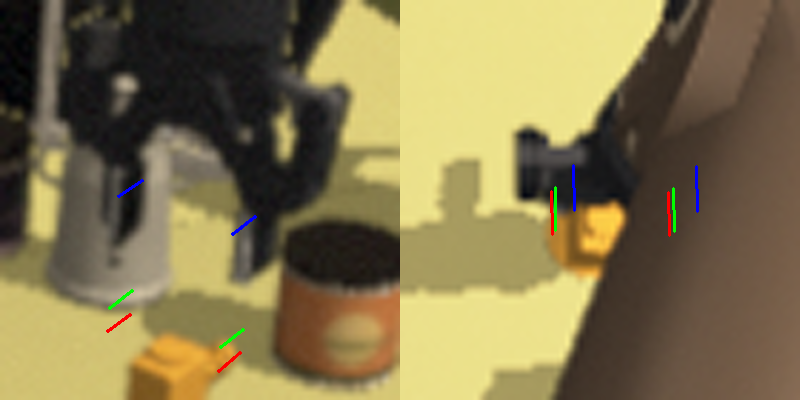

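```bash
python3 -c "
from h import *
s=manip.snapshot('scene'); cv2.imwrite('pics/g3.png',cv2.resize(s['pixels'][60:260,340:440,::-1][60:],(700,980)[::1],interpolation=cv2.INTER_CUBIC)[380:])"
```

```text
(no output)
```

View pics/g3.png

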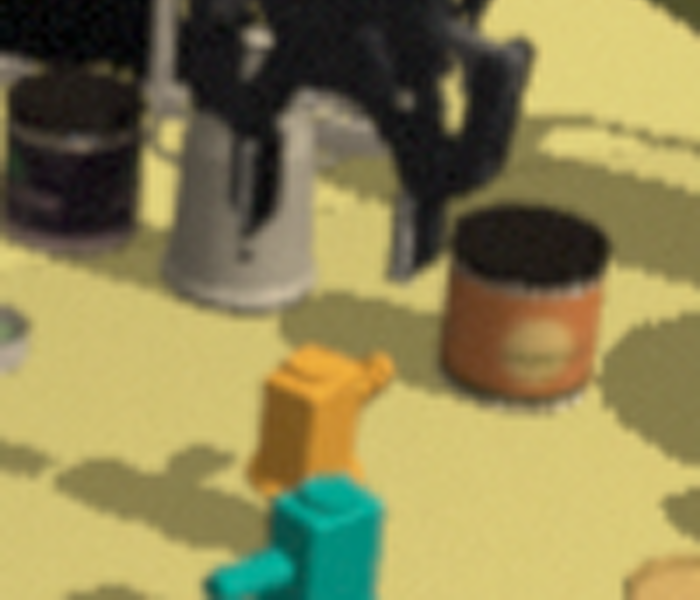

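```bash
python3 -c "
from h import *
import pickle
a,b=pickle.load(open('s0.pkl','rb'))
T=np.array([.1149,-.512,.1915]);c=np.array([np.cos(-1.35),np.sin(-1.35),0])
im=a['pixels'][200:320,400:560,::-1].copy(); im=cv2.resize(im,None,fx=5,fy=5,interpolation=cv2.INTER_CUBIC); n=np.array([-c[1],c[0],0])
for dz,col in((0,(0,0,255)),(.013,(0,255,0)),(.045,(255,0,0))):
  for sg in(-1,1):
    P=np.array([T+c*sg*.0425+n*w+[0,0,dz] for w in(-.011,.011)])
    q=((proj(a,P)-[400,200]+.5)*5).astype(int); cv2.line(im,tuple(map(int,q[0])),tuple(map(int,q[1])),col,2)
cv2.imwrite('pics/g4.png',im)"
```

```text
(no output)
```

View pics/g4.png

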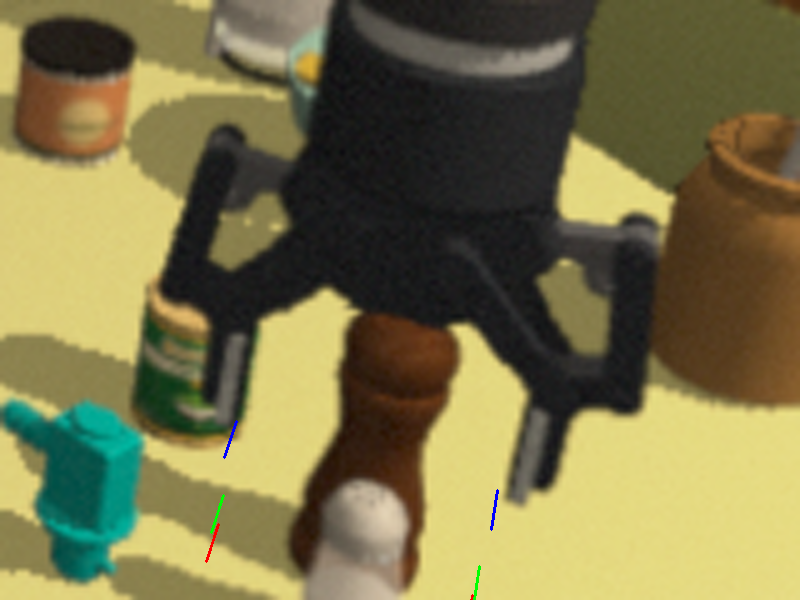

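The fingertips appear about 30 mm higher in the image than the reported TCP would put them. To check this, I'll shut the fingers in the air and triangulate the tips.

Request:
apply_moves --increments '[[0,[0,0,-3],0],[0,[0,0,0],0],[0,[0,0,0],0],[0,[0,0,0],0],[0,[0,0,0],0],[0,[0,0,0],0],[0,[0,0,0],0],[0,[0,0,0],0]]'

```text
time_s: 7.15
position: [0.4576, -0.1655, 0.1196]
eef_rot: [-0.0, 0.714, 0.7, -0.0]
force: [-0.4, -1.0, -0.5]
gripper_width: 0.002
```

```bash
python3 -c "
from h import *
c=[]
togo([.4577,-.1655,.042])
T=manip.sense()['position']
for n,(x,y) in(('scene',(390,200)),('top',(381,200))):
    s=manip.snapshot(n); k=400/70; o=np.array([x-35,y-35])
    im=cv2.resize(s['pixels'][o[1]:o[1]+70,o[0]:o[0]+70,::-1],(400,400),interpolation=cv2.INTER_CUBIC)
    for dz,col in((0,(0,0,255)),(.019,(0,255,0)),(.073,(255,0,0))):
            P=np.array([T+[dx,0,dz] for dx in(-.011,.011)])
            q=np.round((proj(s,P)-o+.5)*k).astype(int); cv2.line(im,tuple(map(int,q[0])),tuple(map(int,q[1])),col,2)
    c.append(im)
cv2.imwrite('pics/g5.png',cv2.hconcat(c))"
```

```text
t 7.15 pos [ 0.4576 -0.1655  0.1196] yaw 1.55 tilt 0.0004 w 0.002 F [-0.37 -1.03 -0.5 ] M [-0.002  0.026  0.064] q [-0.35  0.06 -0.27  1.24  0.   -0.33]
togo tool cm [-0.    0.01  7.76]
```

View pics/g5.png

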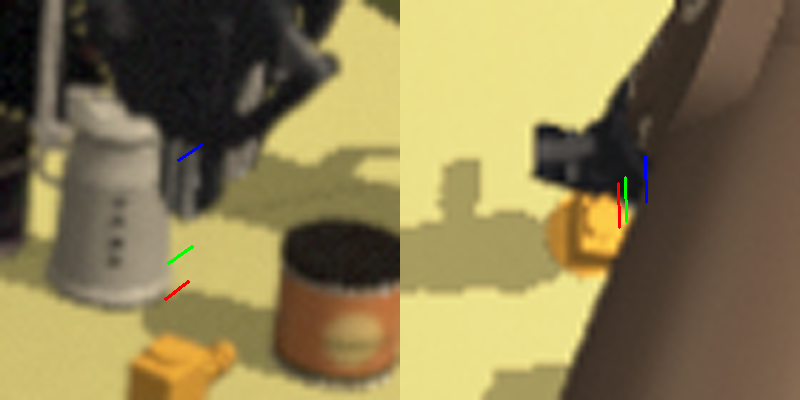

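```bash
python3 - <<'E'
from h import *
import pickle
from scipy.optimize import least_squares
a,b=pickle.load(open('s0.pkl','rb'))
print("base origin proj",proj(a,[[0,0,0],[0,0,.1]]).tolist(),proj(b,[[0,0,0]]).tolist())
# obs midpoints of tips
o0=np.array([400+371/5-.4,200+452/5-.4]); T0=np.array([.1149,-.512,.1915+.013])
o1=np.array([355+195/5.714-.4,165+210/5.714-.4]); T1=np.array([.4576,-.1655,.1196])
f=lambda D:np.r_[proj(a,T0+D)[0]-o0,proj(a,T1+D)[0]-o1]
r=least_squares(f,[0,0,0],x_scale=.01);print("world offs",r.x,r.fun)
def Rz(y):
    c,s=np.cos(y),np.sin(y); return np.array([[c,s,0],[s,-c,0],[0,0,-1]])
g=lambda D:np.r_[proj(a,T0+Rz(-1.35)@D)[0]-o0,proj(a,T1+Rz(1.55)@D)[0]-o1]
r=least_squares(g,[0,0,0],x_scale=.01);print("tool offs",r.x,r.fun)
E
```

```text
base origin proj [[220.41235634007677, 314.00659677151896], [217.04273573045117, 278.753309425338]] [[323.69016183647403, 359.52017727494484]]
world offs [ 0.0059355  -0.00129352  0.03870078] [ 0.36148463 -0.35531741 -0.5775289   0.56476286]
tool offs [ 0.00086322  0.00364495 -0.04322862] [-1.02267452  0.27957546 -1.53867133 -0.85812163]
```

The base origin projects onto the real base, so the cameras are fine. The visible tips, though, sit about 40 mm above the reported TCP. I'll check this on a clear patch of worktop before trusting either value.

Request:
apply_moves --increments '[[0,[3.5,0,0],0],[0,[3.5,0,0],0],[0,[3.5,0,0],0],[0,[0,0,3],0],[0,[0,0,3],0],[0,[0,0,2],0],[0,[0,0,1],0],[0,[0,0,0],0],[0,[0,0,0],0]]'

```text
time_s: 8.15
position: [0.4604, -0.0607, 0.0306]
eef_rot: [0.0, 0.714, 0.7, 0.0]
force: [0.3, 0.1, -0.1]
gripper_width: -0.001
```

```bash
python3 -c "
from h import *
c=[]
togo([.4577,-.1655,.042])
T=manip.sense()['position']
for n in('scene','top'):
    s=manip.snapshot(n); k=400/80; o=np.round(proj(s,T)[0]).astype(int)-[40,50]
    im=cv2.resize(s['pixels'][o[1]:o[1]+80,o[0]:o[0]+80,::-1],(400,400),interpolation=cv2.INTER_CUBIC)
    for dz,col in((-T[2],(0,0,0)),(0,(0,0,255)),(.019,(0,255,0)),(.073,(255,0,0))):
            P=np.array([T+[dx,0,dz] for dx in(-.011,.011)])
            q=np.round((proj(s,P)-o+.5)*k).astype(int); cv2.line(im,tuple(map(int,q[0])),tuple(map(int,q[1])),col,2)
    c.append(im)
cv2.imwrite('pics/g6.png',cv2.hconcat(c))"
```

```text
t 8.15 pos [ 0.4604 -0.0607  0.0306] yaw 1.5498 tilt 0.0008 w -0.001 F [ 0.28  0.07 -0.11] M [ 0.012 -0.041 -0.012] q [-0.13  0.06 -0.47  1.04 -0.   -0.11]
togo tool cm [-10.48  -0.05  -1.14]
```

View pics/g6.png

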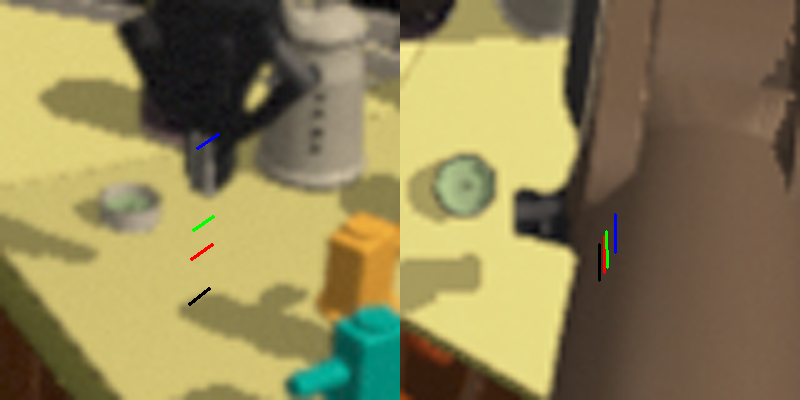

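Request:
apply_moves --increments '[[0,[0,0,1.5],0],[0,[0,0,0.7],0],[0,[0,0,0.2],0],[0,[0,0,0.2],0],[0,[0,0,0],0]]'

```text
time_s: 8.75
position: [0.4601, -0.0606, 0.004]
eef_rot: [0.0, 0.714, 0.7, 0.0]
force: [0.9, -0.2, 0.0]
gripper_width: 0.002
```

Request:
apply_moves --increments '[[0,[0,0,0.1],0],[0,[0,0,0.1],0],[0,[0,0,0.1],0],[0,[0,0,0.1],0],[0,[0,0,0],0]]'

```text
time_s: 9.25
position: [0.4598, -0.0606, -0.0003]
eef_rot: [-0.0, 0.714, 0.7, -0.0]
force: [-0.5, -0.7, 0.0]
gripper_width: 0.0
```

Request:
apply_moves --increments '[[0,[0,0,0.1],0],[0,[0,0,0.1],0],[0,[0,0,0.1],0],[0,[0,0,0.1],0],[0,[0,0,0],0]]'

```text
time_s: 9.75
position: [0.4598, -0.0605, -0.0044]
eef_rot: [-0.0, 0.714, 0.7, -0.0]
force: [-0.5, -0.3, 0.4]
gripper_width: 0.003
```

```bash
python3 -c "
from h import *
togo([.4577,-.1655,.042])
T=manip.sense()['position'];c=[]
for n in('scene','top'):
    s=manip.snapshot(n); k=400/80; o=np.round(proj(s,T)[0]).astype(int)-[40,50]
    im=cv2.resize(s['pixels'][o[1]:o[1]+80,o[0]:o[0]+80,::-1],(400,400),interpolation=cv2.INTER_CUBIC)
    for dz,col in((-T[2],(0,0,0)),(0.04,(0,0,255))):
            P=np.array([T+[dx,0,dz] for dx in(-.011,.011)])
            q=np.round((proj(s,P)-o+.5)*k).astype(int); cv2.line(im,tuple(map(int,q[0])),tuple(map(int,q[1])),col,2)
    c.append(im)
cv2.imwrite('pics/g7.png',cv2.hconcat(c))"
```

```text
t 9.75 pos [ 0.4598 -0.0605 -0.0044] yaw 1.55 tilt 0.0003 w 0.003 F [-0.55 -0.26  0.38] M [ 0.023  0.007 -0.032] q [-0.13  0.09 -0.52  0.96  0.   -0.11]
togo tool cm [-1.05e+01  1.00e-02 -4.64e+00]
```

View pics/g7.png

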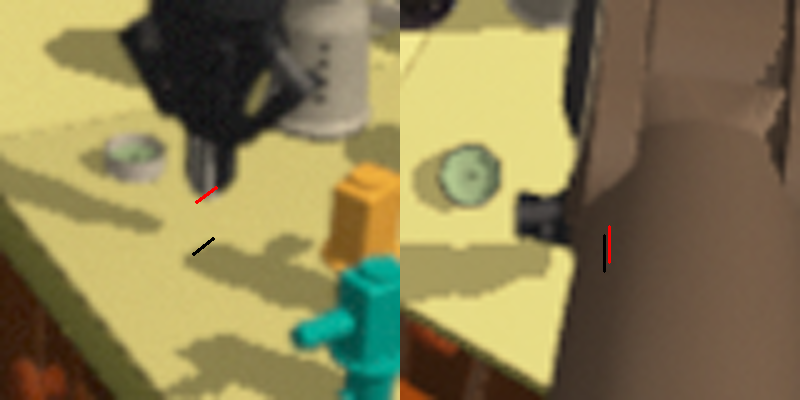

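Request:
apply_moves --increments '[[0,[0,0,1.0],0],[0,[0,0,0.6],0],[0,[0,0,0.4],0],[0,[0,0,0.2],0],[0,[0,0,0.2],0],[0,[0,0,0.1],0],[0,[0,0,0],0]]'

```text
time_s: 10.55
position: [0.4599, -0.0606, -0.0292]
eef_rot: [-0.0, 0.714, 0.7, -0.0]
force: [0.6, -0.9, -0.1]
gripper_width: 0.002
```

Request:
apply_moves --increments '[[0,[0,0,0.1],0],[0,[0,0,0.1],0],[0,[0,0,0],0]]'

```text
time_s: 10.85
position: [0.4599, -0.0606, -0.0312]
eef_rot: [0.0, 0.714, 0.7, 0.0]
force: [0.0, 0.4, 0.4]
gripper_width: 0.001
```

Request:
apply_moves --increments '[[0,[0,0,0.1],0],[0,[0,0,0.1],0],[0,[0,0,0],0]]'

```text
time_s: 11.15
position: [0.4598, -0.0606, -0.0334]
eef_rot: [-0.0, 0.714, 0.7, -0.0]
force: [-0.4, 0.0, -0.5]
gripper_width: 0.002
```

Request:
apply_moves --increments '[[0,[0,0,0.1],0],[0,[0,0,0.1],0],[0,[0,0,0],0]]'

```text
time_s: 11.45
position: [0.4598, -0.0605, -0.0353]
eef_rot: [-0.0, 0.714, 0.7, -0.0]
force: [-0.3, 0.5, 0.3]
gripper_width: -0.001
```

Request:
apply_moves --increments '[[0,[0,0,0.1],0],[0,[0,0,0.1],0],[0,[0,0,0],0]]'

```text
time_s: 11.75
position: [0.4598, -0.0605, -0.0374]
eef_rot: [-0.0, 0.714, 0.7, -0.0]
force: [-0.6, -0.1, 0.9]
gripper_width: 0.0
```

Request:
apply_moves --increments '[[0,[0,0,0.1],0],[0,[0,0,0],0]]'

```text
time_s: 11.95
position: [0.4599, -0.0606, -0.0383]
eef_rot: [-0.0, 0.714, 0.7, -0.0]
force: [0.4, 0.5, 0.5]
gripper_width: -0.003
```

Request:
apply_moves --increments '[[0,[0,0,0.1],0],[0,[0,0,0],0]]'

```text
time_s: 12.15
position: [0.4598, -0.0605, -0.0393]
eef_rot: [-0.0, 0.714, 0.7, -0.0]
force: [0.9, -0.5, 0.5]
gripper_width: -0.002
```

Request:
apply_moves --increments '[[0,[0,0,0.1],0],[0,[0,0,0],0]]'

```text
time_s: 12.35
position: [0.46, -0.0606, -0.0395]
eef_rot: [0.0, 0.714, 0.7, 0.0]
force: [-3.0, 0.5, 7.5]
gripper_width: -0.002
```

Request:
apply_moves --increments '[[0,[0,0,0.1],0],[0,[0,0,0],0]]'

```text
time_s: 12.55
position: [0.46, -0.0606, -0.0396]
eef_rot: [0.0, 0.714, 0.7, 0.0]
force: [-7.0, 0.1, 17.3]
gripper_width: -0.001
```

Request:
apply_moves --increments '[[0,[0,0,0.1],0],[0,[0,0,0],0]]'

```text
time_s: 12.75
position: [0.4601, -0.0606, -0.0396]
eef_rot: [0.001, 0.714, 0.7, 0.0]
force: [-10.5, 1.7, 27.3]
gripper_width: 0.004
```

```bash
python3 -c "
from h import *
togo([.4577,-.1655,.042])
T=manip.sense()['position'];c=[]
for n in('scene','top'):
    s=manip.snapshot(n); k=400/80; o=np.round(proj(s,T)[0]).astype(int)-[40,50]
    im=cv2.resize(s['pixels'][o[1]:o[1]+80,o[0]:o[0]+80,::-1],(400,400),interpolation=cv2.INTER_CUBIC)
    for dz,col in((-T[2],(0,0,0)),):
            P=np.array([T+[dx,0,dz] for dx in(-.011,.011)])
            q=np.round((proj(s,P)-o+.5)*k).astype(int); cv2.line(im,tuple(map(int,q[0])),tuple(map(int,q[1])),col,2)
    c.append(im)
cv2.imwrite('pics/g8.png',cv2.hconcat(c))"
```

```text
t 12.75 pos [ 0.4601 -0.0606 -0.0396] yaw 1.55 tilt 0.0013 w 0.004 F [-10.54   1.68  27.32] M [ 0.296  2.182 -0.   ] q [-0.13  0.12 -0.57  0.88 -0.   -0.11]
togo tool cm [-1.049e+01 -1.000e-02 -8.160e+00]
```

View pics/g8.png

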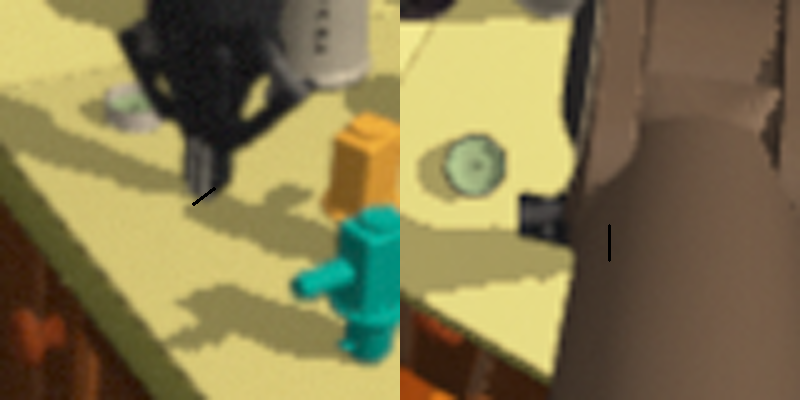

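The fingertips touch the worktop at reported z = −0.0394, with force rising from 7.5 to 17 to 27 N per mm. True tip height is therefore reported z + 39.4 mm, which matches the pictures, and I'll apply that correction from here. Next I'll back off, open and pick.

Request:
apply_moves --increments '[[0,[0,0,-2],0],[0,[0,0,-3.5],0],[70,[0,0,-3.5],0],[70,[0,0,-3],0],[70,[-3.5,0,0],0],[70,[-3.5,0,0],0],[70,[-3.5,0,0],0],[70,[0,0,0],0],[70,[0,0,0],0]]'

```text
time_s: 13.75
position: [0.4575, -0.166, 0.0776]
eef_rot: [-0.0, 0.715, 0.699, 0.0]
force: [-0.6, 1.4, -0.7]
gripper_width: 0.702
```

```bash
python3 -c "
from h import *
togo([.4577,-.1655,.0035])
c=[]
T=manip.sense()['position']+[0,0,.0394]
for n,(x,y) in(('scene',(390,210)),('top',(381,200))):
    s=manip.snapshot(n); k=400/70; o=np.array([x-35,y-35])
    im=cv2.resize(s['pixels'][o[1]:o[1]+70,o[0]:o[0]+70,::-1],(400,400),interpolation=cv2.INTER_CUBIC)
    for dz,col in((0,(0,0,255)),(.01,(0,255,0))):
        for dy in(-.03,.03):
            P=np.array([T+[dx,dy,dz] for dx in(-.011,.011)])
            q=np.round((proj(s,P)-o+.5)*k).astype(int); cv2.line(im,tuple(map(int,q[0])),tuple(map(int,q[1])),col,2)
    c.append(im)
cv2.imwrite('pics/g9.png',cv2.hconcat(c))"
```

```text
t 13.75 pos [ 0.4575 -0.166   0.0776] yaw 1.5482 tilt 0.0006 w 0.702 F [-0.63  1.41 -0.71] M [ 0.007 -0.033 -0.021] q [-0.35  0.08 -0.34  1.15  0.   -0.33]
togo tool cm [0.05 0.02 7.41]
```

View pics/g9.png

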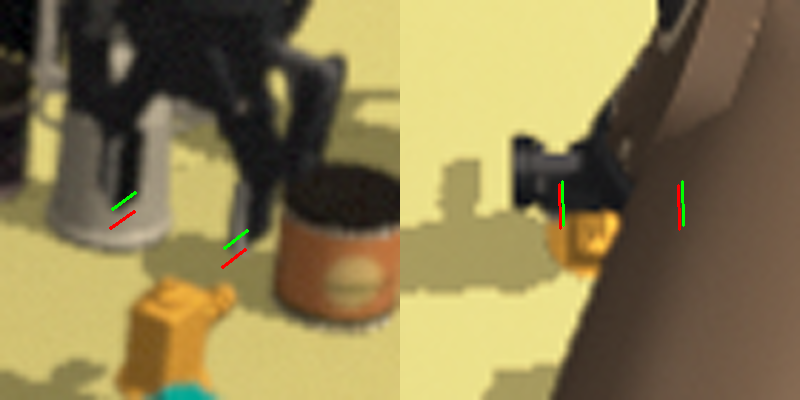

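Request:
apply_moves --increments '[[70,[0,0,3],0],[70,[0,0,2.4],0],[70,[0,0,1.4],0],[70,[0,0,0.6],0],[70,[0,0,0],0]]'

```text
time_s: 14.35
position: [0.4573, -0.1646, 0.0032]
eef_rot: [-0.001, 0.714, 0.7, -0.0]
force: [-0.4, -0.1, -0.3]
gripper_width: 0.7
```

Request:
apply_moves --increments '[[20,[0,0,0],0],[20,[0,0,0],0],[20,[0,0,0],0],[20,[0,0,0],0],[20,[0,0,0],0],[20,[0,0,0],0]]' --squeeze 40

```text
time_s: 14.95
position: [0.4586, -0.1657, 0.0048]
eef_rot: [0.001, 0.714, 0.7, 0.001]
force: [-0.2, 0.8, 6.3]
gripper_width: 0.298
```

```bash
python3 -c "
from h import *
togo([.4577,-.1655,.0035])
c=[]
for n,(x,y) in(('scene',(388,225)),('top',(381,200))):
    s=manip.snapshot(n); o=np.array([x-35,y-35])
    c.append(cv2.resize(s['pixels'][o[1]:o[1]+70,o[0]:o[0]+70,::-1],(400,400),interpolation=cv2.INTER_CUBIC))
cv2.imwrite('pics/g10.png',cv2.hconcat(c))"
```

```text
t 14.95 pos [ 0.4586 -0.1657  0.0048] yaw 1.55 tilt 0.002 w 0.298 F [-0.25  0.84  6.29] M [ 0.365 -0.019  0.006] q [-0.35  0.13 -0.46  0.98  0.   -0.33]
togo tool cm [ 0.01 -0.09  0.13]
```

View pics/g10.png

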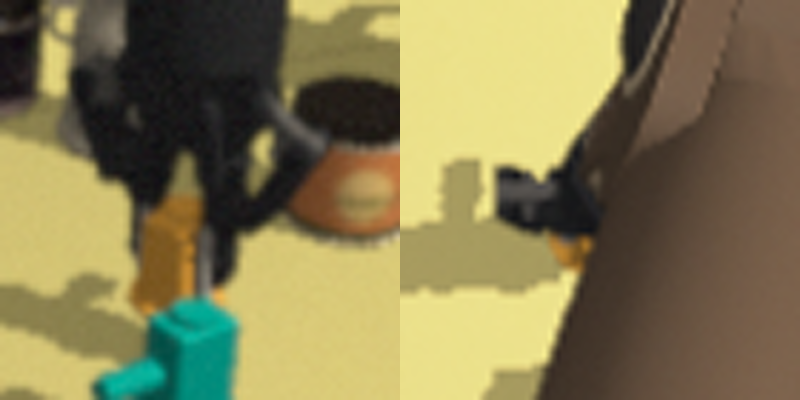

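Grip width is 25.4 mm, which fits the 26 mm block. Lifting.

Request:
apply_moves --increments '[[20,[0,0,-0.5],0],[20,[0,0,-1.5],0],[20,[0,0,-2.5],0],[20,[0,0,-3],0],[20,[0,0,-3],0],[20,[0,0,-2.5],0],[20,[0,0,0],0]]'

```text
time_s: 15.75
position: [0.4594, -0.1663, 0.1371]
eef_rot: [0.002, 0.714, 0.7, 0.001]
force: [0.3, 0.1, -1.8]
gripper_width: 0.3
```

Request:
apply_moves --increments '[[20,[2,0.2,0],0],[20,[3.5,0.4,0],0],[20,[3.8,0.4,0],0],[20,[3.8,0.4,0],0],[20,[3.8,0.4,0],0],[20,[3.8,0.4,0],0],[20,[3.8,0.4,0],0],[20,[3.8,0.4,0],0],[20,[3.8,0.4,0],0],[20,[3.8,0.4,0],0],[20,[2.5,0.3,0],0],[20,[1.5,0.2,0],0]]'

```text
time_s: 16.95
position: [0.5083, 0.234, 0.1319]
eef_rot: [-0.0, 0.714, 0.7, -0.001]
force: [0.1, -0.0, -2.7]
gripper_width: 0.303
```

Request:
apply_moves --increments '[[20,[0,0,0],-0.1],[20,[0,0,0],-0.12],[20,[0,0,0],-0.1],[20,[0,0,0],0],[20,[0,0,0],0]]'

```text
time_s: 17.45
position: [0.5088, 0.2318, 0.1331]
eef_rot: [-0.0, 0.595, 0.804, -0.001]
force: [-0.1, -0.5, -1.6]
gripper_width: 0.299
```

```bash
python3 -c "
from h import *
togo([.512,.2325,.10])
import pickle
S=[manip.snapshot(n) for n in('scene','top')]; pickle.dump(S,open('s1.pkl','wb'))
for s,n in zip(S,'st'): cv2.imwrite(f'pics/h_{n}.png',s['pixels'][:,:,::-1])
c=[]
for s,(x,y) in zip(S,((288,165),(247,185))):
    o=np.array([x-45,y-45]); c.append(cv2.resize(s['pixels'][o[1]:o[1]+90,o[0]:o[0]+90,::-1],(400,400),interpolation=cv2.INTER_CUBIC))
cv2.imwrite('pics/g11.png',cv2.hconcat(c))"
```

```text
t 17.45 pos [0.5088 0.2318 0.1331] yaw 1.867 tilt 0.0012 w 0.299 F [-0.07 -0.53 -1.57] M [ 0.011  0.035 -0.003] q [ 0.43  0.2  -0.08  1.29 -0.    0.13]
togo tool cm [-0.03  0.33  3.31]
```

View pics/g11.png

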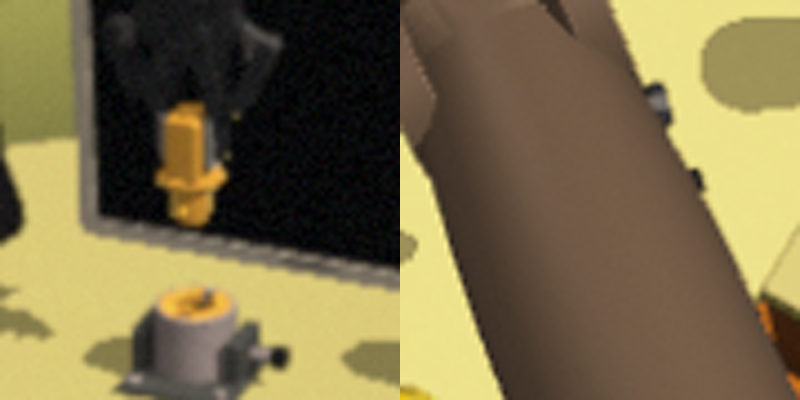

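```bash
cat > fs.py <<'E'
from fit import *
def fitscene(s,x0,y0,z,w0,n=64,excl=None):
    c=np.round(proj(s,[x0,y0,z+.045])[0]).astype(int); off=c-32
    px=s["pixels"][off[1]:off[1]+64,off[0]:off[0]+64]; h=cv2.cvtColor(px,cv2.COLOR_RGB2HSV).astype(int)
    m=(np.clip((h[...,1]-115)/65,0,1)*(h[...,0]<24)*(h[...,0]>10)*(h[...,2]>70))
    k=(m>.3).astype(np.uint8); nl,lab,st,_=cv2.connectedComponentsWithStats(k); 
    j=1+np.argmax(st[1:,4]); keep=cv2.dilate((lab==j).astype(np.uint8),np.ones((3,3)))
    m=m*keep
    dark=(h[...,2]<110)&(m<.3)   # gripper / microwave: no info on model there
    def g(p,ret=False):
        r=render(s,[p[0]/100,p[1]/100,z,p[2]/5],off)
        # pixels modelled but where dark gripper occludes: ignore in upper part
        ok=np.ones((64,64)); nose=proj(s,[p[0]/100,p[1]/100,z+.037])[0]-off
        yy=np.mgrid[:64,:64][0]; ok[(yy<nose[1]-1)&(m<.3)]=0
        if ret: return r,m,ok
        return (((r-m)**2)*ok).sum()
    best=None
    for dw in(-.3,0,.3):
        xx=np.array([x0*100,y0*100,5*(w0+dw)])
        q=minimize(g,xx,method="Nelder-Mead",options=dict(initial_simplex=np.vstack([xx]+[xx+np.eye(3)[i]*.6 for i in range(3)])))
        if best is None or q.fun<best.fun: best=q
    r,m,ok=g(best.x,True)
    cv2.imwrite("pics/fs.png",cv2.resize(np.dstack([m*255,r*255,(1-ok)*120]).astype(np.uint8),(400,400),interpolation=0))
    return best.x/[100,100,5],best.fun
E
python3 - <<'E'
from fs import *
S=pickle.load(open('s1.pkl','rb'))
for z in(.125,.128,.131): print(fitscene(S[0],.508,.232,z,.297))
E
```

```text
(array([0.51717831, 0.23749146, 0.44757014]), np.float64(7.0308126849112424))
(array([0.5123762 , 0.23362846, 0.50876767]), np.float64(6.300584319526628))
(array([0.50668526, 0.22840529, 0.48895019]), np.float64(5.810680473372781))
```

View pics/fs.png

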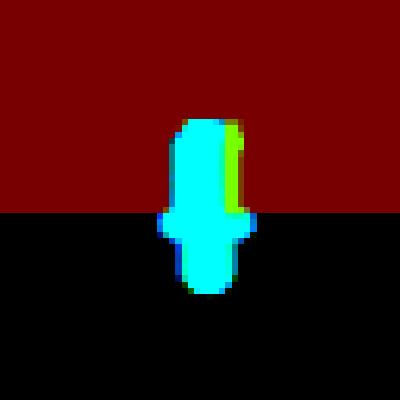

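Request:
apply_moves --increments '[[20,[0,0.42,0],0],[20,[0,0,2],0],[20,[0,0,2],0],[20,[0,0,1.3],0],[20,[0,0,0.7],0],[20,[0,0,0],0],[20,[0,0,0],0]]'

```text
time_s: 18.25
position: [0.5134, 0.2339, 0.0744]
eef_rot: [0.0, 0.594, 0.805, 0.0]
force: [0.0, -0.5, -2.0]
gripper_width: 0.299
```

```bash
python3 - <<'E'
from fs import *
togo([.5128,.2327,.0548])
S=[manip.snapshot('scene')]
T=manip.sense()['position']
print(fitscene(S[0],.512,.2325,T[2]-.0048,.3))
s=S[0]; o=np.array([258,145]); im=cv2.resize(s['pixels'][o[1]:o[1]+60,o[0]:o[0]+60,::-1],(600,600),interpolation=cv2.INTER_CUBIC)
def ring(x,y,r,z,col): cv2.polylines(im,[np.round((proj(s,np.c_[x+r*np.cos(th),y+r*np.sin(th),0*th+z])-o+.5)*10).astype(np.int32)],True,col,1)
ring(.5168,.2351,.031,.06,(255,0,0)); ring(.512,.2325,.031,.06,(0,0,255))
cv2.imwrite("pics/i1.png",im)
E
```

```text
t 18.25 pos [0.5134 0.2339 0.0744] yaw 1.8699 tilt 0.0007 w 0.299 F [ 0.02 -0.46 -1.95] M [0.032 0.065 0.026] q [ 0.43  0.22 -0.18  1.17  0.    0.13]
togo tool cm [-0.1  -0.09  1.96]
(array([0.51344495, 0.23340227, 0.55540949]), np.float64(62.03289108727811))
```

View pics/i1.png

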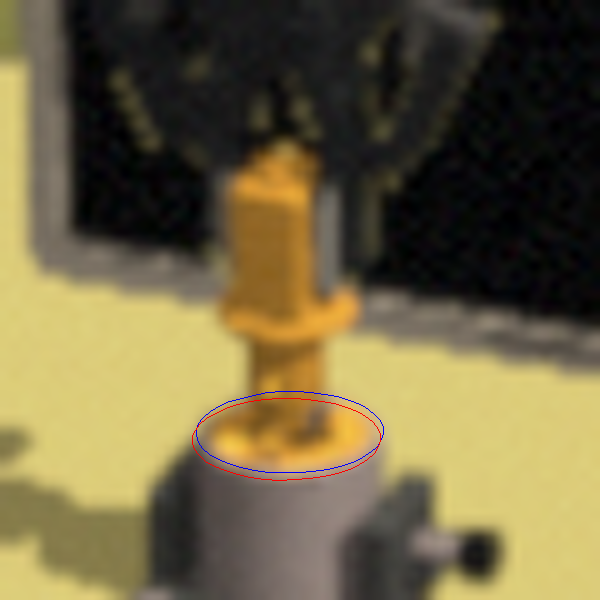

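Request:
apply_moves --increments '[[20,[-0.05,-0.05,0.5],0],[20,[0,0,0.4],0],[20,[0,0,0.3],0],[20,[0,0,0.2],0],[20,[0,0,0],0]]'

```text
time_s: 18.8
position: [0.5125, 0.233, 0.0594]
eef_rot: [-0.0, 0.594, 0.805, -0.0]
force: [-0.0, 0.3, -2.0]
gripper_width: 0.304
```

Request:
apply_moves --increments '[[20,[0,0,0.15],0],[20,[0,0,0.15],0],[20,[0,0,0],0]]'

```text
time_s: 19.1
position: [0.5126, 0.2331, 0.0566]
eef_rot: [-0.0, 0.594, 0.805, -0.0]
force: [-0.3, -0.6, -1.2]
gripper_width: 0.303
```

Request:
apply_moves --increments '[[20,[0,0,0.1],0],[20,[0,0,0.1],0],[20,[0,0,0],0]]'

```text
time_s: 19.4
position: [0.5126, 0.2331, 0.0546]
eef_rot: [-0.0, 0.594, 0.805, -0.0]
force: [0.3, 0.0, -1.1]
gripper_width: 0.297
```

Request:
apply_moves --increments '[[20,[0,0,0.1],0],[20,[0,0,0],0]]'

```text
time_s: 19.6
position: [0.5126, 0.2331, 0.0537]
eef_rot: [-0.0, 0.594, 0.805, -0.0]
force: [0.5, -0.5, -2.0]
gripper_width: 0.299
```

Request:
apply_moves --increments '[[20,[0,0,0.1],0],[20,[0,0,0.1],0],[20,[0,0,0],0]]'

```text
time_s: 19.9
position: [0.5126, 0.233, 0.0516]
eef_rot: [-0.0, 0.594, 0.805, -0.0]
force: [-0.4, 0.7, -1.4]
gripper_width: 0.298
```

Request:
apply_moves --increments '[[20,[0,0,0.1],0],[20,[0,0,0.1],0],[20,[0,0,0],0]]'

```text
time_s: 20.2
position: [0.5127, 0.2331, 0.0497]
eef_rot: [0.0, 0.594, 0.805, -0.0]
force: [-0.8, -0.4, -2.0]
gripper_width: 0.301
```

Request:
apply_moves --increments '[[20,[0,0,0.1],0],[20,[0,0,0.1],0],[20,[0,0,0],0]]'

```text
time_s: 20.5
position: [0.513, 0.2331, 0.048]
eef_rot: [0.0, 0.594, 0.805, 0.0]
force: [-0.4, -0.5, -0.1]
gripper_width: 0.301
```

The lugs are past the rest height with no force, so they are going into the slots. Continuing down gently.

Request:
apply_moves --increments '[[20,[0,0,0.1],0],[20,[0,0,0.1],0],[20,[0,0,0],0]]'

```text
time_s: 20.8
position: [0.5132, 0.2332, 0.046]
eef_rot: [0.0, 0.594, 0.805, 0.0]
force: [1.3, -0.7, 1.4]
gripper_width: 0.299
```

Request:
apply_moves --increments '[[20,[0,0,0.1],0],[20,[0,0,0.1],0],[20,[0,0,0],0]]'

```text
time_s: 21.1
position: [0.5124, 0.233, 0.0431]
eef_rot: [-0.0, 0.594, 0.805, -0.0]
force: [1.0, 0.4, -2.3]
gripper_width: 0.298
```

Request:
apply_moves --increments '[[20,[0,0,0.1],0],[20,[0,0,0.1],0],[20,[0,0,0],0]]'

```text
time_s: 21.4
position: [0.5125, 0.2331, 0.0414]
eef_rot: [-0.0, 0.594, 0.805, -0.0]
force: [0.9, -0.5, -2.2]
gripper_width: 0.299
```

```bash
python3 - <<'E'
from fs import *
togo([.5128,.2327,.0403])
s=manip.snapshot('scene'); o=np.array([258,145]); im=cv2.resize(s['pixels'][o[1]:o[1]+60,o[0]:o[0]+60,::-1],(600,600),interpolation=cv2.INTER_CUBIC)
cv2.imwrite("pics/i2.png",im)
E
```

```text
t 21.4 pos [0.5125 0.2331 0.0414] yaw 1.87 tilt 0.0006 w 0.299 F [ 0.93 -0.5  -2.21] M [ 0.053 -0.157 -0.035] q [ 0.43  0.24 -0.24  1.1   0.    0.13]
togo tool cm [-0.04  0.02  0.11]
```

View pics/i2.png

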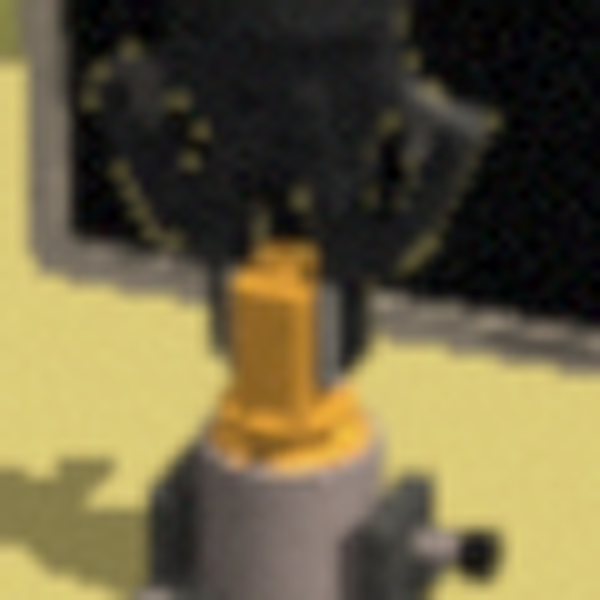

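The spigot is seated and the flange is just above the rim (290,190). Down 1 mm more, then feel with small clockwise steps.

Request:
apply_moves --increments '[[20,[0,0,0.1],0],[20,[0,0,0],0]]'

```text
time_s: 21.65
position: [0.5125, 0.233, 0.0406]
eef_rot: [-0.0, 0.594, 0.805, -0.0]
force: [-0.1, 0.2, -1.1]
gripper_width: 0.3
```

```bash
python3 -c "
from h import *
togo([.5128,.2327,.0403])"
```

```text
t 21.65 pos [0.5125 0.233  0.0406] yaw 1.87 tilt 0.0004 w 0.3 F [-0.06  0.24 -1.06] M [-0.02  -0.101  0.033] q [ 0.43  0.24 -0.24  1.1   0.    0.13]
togo tool cm [-0.04  0.02  0.03]
```

Request:
apply_moves --increments '[[20,[0,0,0.02],0.05],[20,[0,0,0.02],0.05],[20,[0,0,0],0]]' --squeeze 50

```text
time_s: 21.95
position: [0.5126, 0.233, 0.0404]
eef_rot: [-0.0, 0.633, 0.774, -0.0]
force: [-0.0, 0.5, -1.3]
gripper_width: 0.299
```

```bash
python3 -c "
from h import *
togo([.5128,.2327,.0403])"
```

```text
t 21.95 pos [0.5126 0.233  0.0404] yaw 1.7699 tilt 0.0002 w 0.299 F [-0.02  0.53 -1.33] M [ 0.011 -0.013 -0.017] q [ 0.43  0.24 -0.24  1.09  0.    0.23]
togo tool cm [-0.04  0.02  0.01]
```

Request:
apply_moves --increments '[[20,[0,0,0.02],0.05],[20,[0,0,0.02],0.05],[20,[0,0,0],0]]'

```text
time_s: 22.25
position: [0.5127, 0.2332, 0.0402]
eef_rot: [-0.0, 0.671, 0.742, 0.0]
force: [-0.1, -0.3, -1.0]
gripper_width: 0.298
```

```bash
python3 -c "
from h import *
togo([.5128,.2327,.0403])"
```

```text
t 22.25 pos [0.5127 0.2332 0.0402] yaw 1.671 tilt 0.0003 w 0.298 F [-0.1  -0.27 -1.02] M [0.056 0.067 0.009] q [ 0.43  0.24 -0.24  1.09  0.    0.33]
togo tool cm [-0.05  0.   -0.01]
```

Request:
apply_moves --increments '[[20,[0,0,0.05],0.05],[20,[0,0,0.04],0.05],[20,[0,0,0],0]]'

```text
time_s: 22.55
position: [0.513, 0.2333, 0.0396]
eef_rot: [0.0, 0.707, 0.707, 0.0]
force: [0.2, 0.6, 1.6]
gripper_width: 0.297
```

```bash
python3 -c "
from h import *
togo([.5128,.2327,.0403])"
```

```text
t 22.55 pos [0.513  0.2333 0.0396] yaw 1.5717 tilt 0.001 w 0.297 F [0.17 0.65 1.58] M [ 0.068 -0.002  0.011] q [ 0.43  0.24 -0.24  1.09  0.    0.43]
togo tool cm [-0.06 -0.02 -0.07]
```

Request:
apply_moves --increments '[[20,[0,0,0.03],0.05],[20,[0,0,0.03],0.05],[20,[0,0,0],0]]'

```text
time_s: 22.85
position: [0.5131, 0.2334, 0.039]
eef_rot: [0.0, 0.741, 0.671, 0.001]
force: [-0.1, 1.7, 1.8]
gripper_width: 0.299
```

```bash
python3 -c "
from h import *
togo([.5128,.2327,.0403])"
```

```text
t 22.85 pos [0.5131 0.2334 0.039 ] yaw 1.4722 tilt 0.001 w 0.299 F [-0.12  1.66  1.84] M [ 0.187 -0.046  0.001] q [ 0.43  0.24 -0.24  1.09  0.    0.53]
togo tool cm [-0.07 -0.02 -0.13]
```

Request:
apply_moves --increments '[[20,[0,0,0.02],0.05],[20,[0,0,0.02],0.05],[20,[0,0,0],0]]'

```text
time_s: 23.15
position: [0.5132, 0.2335, 0.0386]
eef_rot: [0.0, 0.774, 0.634, 0.001]
force: [0.0, 0.8, 2.5]
gripper_width: 0.3
```

```bash
python3 -c "
from h import *
togo([.5128,.2327,.0403])"
```

```text
t 23.15 pos [0.5132 0.2335 0.0386] yaw 1.3725 tilt 0.0013 w 0.3 F [0.01 0.82 2.47] M [ 0.348 -0.129  0.017] q [ 0.43  0.24 -0.24  1.09  0.    0.63]
togo tool cm [-0.08 -0.02 -0.17]
```

Request:
apply_moves --increments '[[20,[0,0,0.02],0.05],[20,[0,0,0.02],0.05],[20,[0,0,0],0]]'

```text
time_s: 23.45
position: [0.5131, 0.2332, 0.0382]
eef_rot: [0.0, 0.804, 0.594, 0.0]
force: [0.2, 1.2, 4.4]
gripper_width: 0.297
```

```bash
python3 -c "
from h import *
togo([.5128,.2327,.0403])"
```

```text
t 23.45 pos [0.5131 0.2332 0.0382] yaw 1.2725 tilt 0.001 w 0.297 F [0.24 1.22 4.38] M [ 0.168 -0.124 -0.012] q [ 0.43  0.24 -0.24  1.09 -0.    0.73]
togo tool cm [-0.06 -0.01 -0.21]
```

Request:
apply_moves --increments '[[20,[0,0,0.01],0.05],[20,[0,0,0.02],0.05],[20,[0,0,0],0]]'

```text
time_s: 23.75
position: [0.5127, 0.2325, 0.0377]
eef_rot: [0.001, 0.833, 0.553, -0.0]
force: [-0.0, -2.3, 4.9]
gripper_width: 0.295
```

```bash
python3 -c "
from h import *
togo([.5128,.2327,.0403])"
```

```text
t 23.75 pos [0.5127 0.2325 0.0377] yaw 1.1723 tilt 0.0012 w 0.295 F [-0.03 -2.27  4.86] M [-0.321  0.245  0.1  ] q [ 0.43  0.24 -0.24  1.09 -0.    0.82]
togo tool cm [ 0.03  0.   -0.26]
```

Request:
apply_moves --increments '[[20,[0,0,0.02],0.05],[20,[0,0,0.02],0.05],[20,[0,0,0],0]]'

```text
time_s: 24.05
position: [0.5126, 0.2324, 0.0375]
eef_rot: [0.001, 0.86, 0.511, -0.0]
force: [-2.0, -2.5, 6.6]
gripper_width: 0.298
```

```bash
python3 -c "
from h import *
togo([.5128,.2327,.0403])"
```

```text
t 24.05 pos [0.5126 0.2324 0.0375] yaw 1.0724 tilt 0.0013 w 0.298 F [-2.05 -2.46  6.56] M [-0.427  0.405  0.223] q [ 0.43  0.24 -0.24  1.09 -0.    0.92]
togo tool cm [ 0.04 -0.   -0.28]
```

Request:
apply_moves --increments '[[20,[0,0,0.01],0.05],[20,[0,0,0],0]]'

```text
time_s: 24.25
position: [0.5126, 0.2324, 0.0374]
eef_rot: [0.001, 0.872, 0.489, -0.0]
force: [-0.8, -1.5, 6.0]
gripper_width: 0.301
```

```bash
python3 -c "
from h import *
togo([.5128,.2327,.0403])"
```

```text
t 24.25 pos [0.5126 0.2324 0.0374] yaw 1.0224 tilt 0.0013 w 0.301 F [-0.78 -1.53  6.04] M [-0.396  0.263  0.226] q [ 0.43  0.24 -0.24  1.09 -0.    0.97]
togo tool cm [ 0.04 -0.   -0.29]
```

Request:
apply_moves --increments '[[20,[0,0,0.01],0.05],[20,[0,0,0],0]]'

```text
time_s: 24.45
position: [0.5126, 0.2323, 0.0373]
eef_rot: [0.001, 0.884, 0.467, -0.0]
force: [-1.9, -2.2, 4.7]
gripper_width: 0.299
```

```bash
python3 -c "
from h import *
togo([.5128,.2327,.0403]); print(manip.sense()['effort'])"
```

```text
t 24.45 pos [0.5126 0.2323 0.0373] yaw 0.9724 tilt 0.0014 w 0.299 F [-1.89 -2.22  4.74] M [-0.449  0.342  0.166] q [ 0.43  0.24 -0.24  1.09 -0.    1.02]
togo tool cm [ 0.04 -0.   -0.3 ]
[  0.46842693 -46.3123405   32.39465475  -0.92970969   0.34044569
   0.44628664]
```

Torque has stepped up to about 0.2 N m. It was −0.01 at yaw 1.27, 0.10 at 1.17 and 0.22 at 1.07, then held. I put the bite at yaw ≈ 1.14 ± 0.05, so the target yaw is about 0.36.

Request:
apply_moves --increments '[[20,[0,0,0.02],0.05],[20,[0,0,0.02],0.05],[20,[0,0,0.02],0.05],[20,[0,0,0.02],0.05],[20,[0,0,0],0]]'

```text
time_s: 24.95
position: [0.5124, 0.2322, 0.0365]
eef_rot: [0.001, 0.926, 0.377, -0.0]
force: [-2.3, -2.4, 5.6]
gripper_width: 0.298
```

```bash
python3 -c "
from h import *
togo([.5128,.2327,.0403])"
```

```text
t 24.95 pos [0.5124 0.2322 0.0365] yaw 0.7724 tilt 0.0015 w 0.298 F [-2.26 -2.36  5.57] M [-0.449  0.475  0.161] q [ 0.43  0.24 -0.24  1.09 -0.    1.22]
togo tool cm [ 0.06 -0.01 -0.38]
```

Request:
apply_moves --increments '[[20,[0,0,0.02],0.05],[20,[0,0,0.02],0.05],[20,[0,0,0.02],0.05],[20,[0,0,0.01],0.05],[20,[0,0,0],0]]'

```text
time_s: 25.45
position: [0.5122, 0.2322, 0.0358]
eef_rot: [0.001, 0.959, 0.282, -0.0]
force: [-2.6, -1.8, 6.1]
gripper_width: 0.296
```

```bash
python3 -c "
from h import *
togo([.5128,.2327,.0403])
s=manip.snapshot('scene'); o=np.array([258,145]); im=cv2.resize(s['pixels'][o[1]:o[1]+60,o[0]:o[0]+60,::-1],(600,600),interpolation=cv2.INTER_CUBIC)
cv2.imwrite('pics/i3.png',im)"
```

```text
t 25.45 pos [0.5122 0.2322 0.0358] yaw 0.5724 tilt 0.0016 w 0.296 F [-2.57 -1.85  6.06] M [-0.484  0.532  0.163] q [ 0.43  0.24 -0.25  1.09 -0.    1.42]
togo tool cm [ 0.08 -0.01 -0.45]
```

View pics/i3.png

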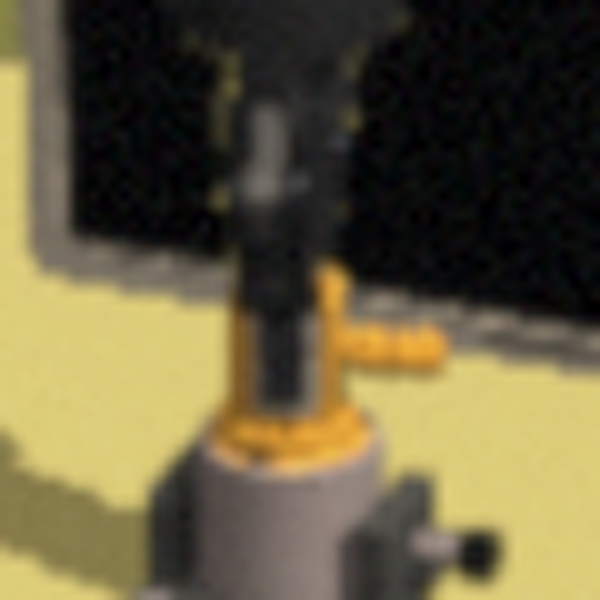

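The elbow follows the tool, with the barb at (300,180) turning toward −y and the flange close to the rim. I'll add the last 0.21 rad.

Request:
apply_moves --increments '[[20,[0,0,0.02],0.05],[20,[0,0,0.02],0.05],[20,[0,0,0.01],0.05],[20,[0,0,0.01],0.06],[20,[0,0,0],0]]'

```text
time_s: 26.0
position: [0.512, 0.2322, 0.0351]
eef_rot: [0.001, 0.984, 0.18, -0.001]
force: [-3.2, -2.9, 5.5]
gripper_width: 0.294
```

```bash
python3 -c "
from h import *
togo([.5128,.2327,.0403])"
```

```text
t 26.0 pos [0.512  0.2322 0.0351] yaw 0.3622 tilt 0.0017 w 0.294 F [-3.2  -2.86  5.52] M [-0.467  0.633  0.155] q [ 0.43  0.24 -0.25  1.08 -0.    1.63]
togo tool cm [ 0.09 -0.02 -0.52]
```

Request:
apply_moves --increments '[[40,[0,0,0],0],[50,[0,0,0],0],[70,[0,0,0],0],[75,[0,0,0],0],[75,[0,0,0],0],[75,[0,0,0],0]]'

```text
time_s: 26.6
position: [0.5127, 0.2331, 0.0346]
eef_rot: [0.0, 0.984, 0.179, -0.0]
force: [-0.3, 0.5, 0.7]
gripper_width: 0.751
```

Request:
apply_moves --increments '[[75,[0,0,-0.5],0],[75,[0,0,-1.5],0],[75,[0,0,-3],0],[75,[0,0,-3],0],[75,[0,0,-3],0],[75,[0,0,-3],0],[75,[0,0,-1],0],[75,[0,0,0],0]]'

```text
time_s: 27.4
position: [0.5136, 0.2335, 0.1864]
eef_rot: [-0.0, 0.984, 0.179, 0.002]
force: [0.7, -0.5, 0.2]
gripper_width: 0.753
```

```bash
python3 - <<'E'
from fs import *
togo([.5128,.2327,.0403])
c=[]
for n,(x,y) in(('scene',(290,180)),('top',(247,188))):
    s=manip.snapshot(n); o=np.array([x-30,y-30]); im=cv2.resize(s['pixels'][o[1]:o[1]+60,o[0]:o[0]+60,::-1],(400,400),interpolation=cv2.INTER_CUBIC); c.append(im)
    if n=='scene': print(fitscene(s,.512,.2325,.030,-1.2))
cv2.imwrite('pics/i4.png',cv2.hconcat(c))
E
```

```text
t 27.4 pos [0.5136 0.2335 0.1864] yaw 0.3601 tilt 0.0034 w 0.753 F [ 0.73 -0.5   0.25] M [ 0.015 -0.012 -0.016] q [ 0.43  0.2   0.03  1.4  -0.    1.64]
togo tool cm [-0.16  0.05 14.61]
(array([ 0.53069794,  0.24462234, -1.51567088]), np.float64(46.910431767751476))
```

View pics/i4.png

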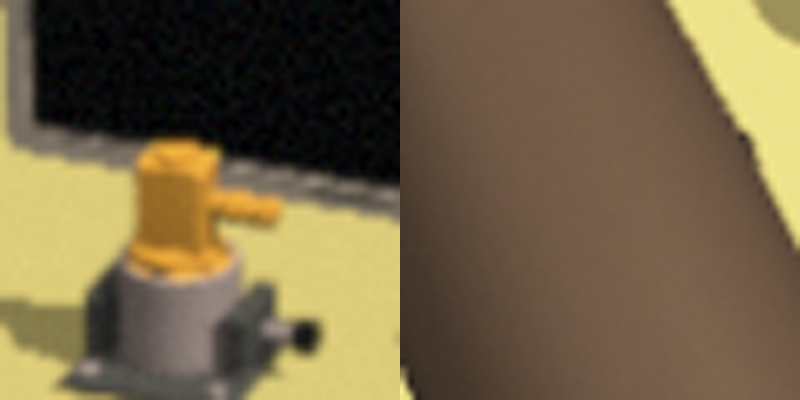

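Request:
apply_moves --increments '[[75,[-2.7,2.3,0],0],[75,[-2.7,2.3,0],0],[75,[-2.7,2.3,0],0],[75,[-2.7,2.3,0],0],[75,[-2.7,2.3,0],0],[75,[-2.7,2.3,0],0],[75,[-2.7,2.3,0],0],[75,[0,0,0],0],[75,[0,0,0],0]]'

```text
time_s: 28.4
position: [0.3917, 0.0154, 0.1835]
eef_rot: [-0.0, 0.984, 0.178, -0.001]
force: [-0.1, -0.3, -0.0]
gripper_width: 0.749
```

```bash
python3 - <<'E'
from fs import *
togo([.5128,.2327,.0403])
c=[]
for n,(x,y) in(('scene',(290,180)),('top',(247,188))):
    s=manip.snapshot(n); cv2.imwrite(f'pics/end_{n}.png',s['pixels'][:,:,::-1]); o=np.array([x-30,y-30]); im=cv2.resize(s['pixels'][o[1]:o[1]+60,o[0]:o[0]+60,::-1],(400,400),interpolation=cv2.INTER_CUBIC)
    w=-1.209; k=400/60
    for P in ([[0,0,.06],[.052,0,.06]],[[0,0,0],[0,0,.087]]):
        P=np.array(P);P=np.c_[.512+P[:,0]*np.cos(w),.2325+P[:,0]*np.sin(w),P[:,2]+.030]
        q=np.round((proj(s,P)-o+.5)*k).astype(int); cv2.line(im,tuple(map(int,q[0])),tuple(map(int,q[1])),(0,0,255),1)
    c.append(im)
cv2.imwrite('pics/i5.png',cv2.hconcat(c))
E
```

```text
t 28.4 pos [0.3917 0.0154 0.1835] yaw 0.3582 tilt 0.0016 w 0.749 F [-0.13 -0.33 -0.03] M [-0.048  0.011 -0.024] q [ 0.04 -0.12 -0.31  1.39  0.    1.25]
togo tool cm [ 18.98 -16.1   14.31]
```

View pics/i5.png

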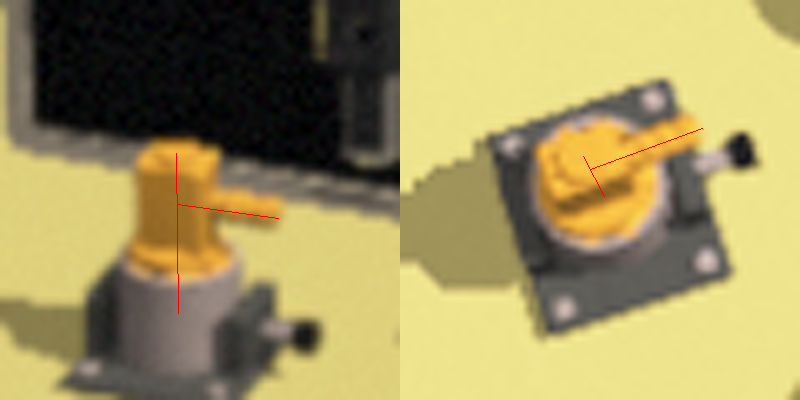

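View pics/end_scene.png

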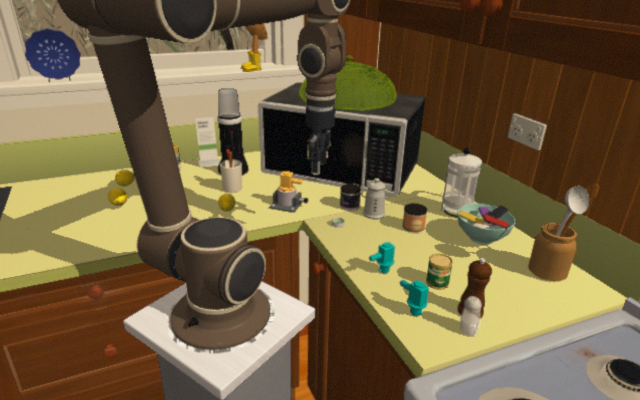

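The elbow is upright in the port at scene (286,180), and its barb lies along the expected yaw in both views. The bystanders and look-alikes are where they were. Handing in.

```bash
python3 -c "
from station import manip
print(manip.sign_off())"
```

```text
the job is handed in; nothing more can be done
None
```

The brass elbow is screwed into the port, turned an estimated 45° past the bite, released, and standing upright. I handed the job in at about 28 s; no verdict was reported.

- **Insertion:** The spigot went straight into the port and the lugs dropped through the slots at an elbow yaw of about 0.30 rad, with almost no force.
- **Bite:** I screwed it clockwise in small steps, lowering as I turned. The turning torque stepped from 0 to about 0.2 N m after roughly 42° of free turning, which is where I took the bite to be (± about 3°). I then went on to 45°, which put the elbow at a yaw of about −1.21 rad.
- **Forces:** The wrist force stayed under 8 N the whole time the elbow was in the port. The highest of the run was about 29 N, when I touched the worktop on purpose.

**Last checks:**
- **Pose:** Both cameras show the elbow upright in the port, with its barb along the expected yaw. From the tool height, the nose is about 30 mm below the rim.
- **Surroundings:** The gripper is clear, and the bystanders and the turquoise look-alikes look unmoved.

**What disagreed:**
- **Tool height:** The reported tool height reads 39.4 mm lower than the real fingertips. I found this in the pictures, confirmed it by that light worktop touch, and corrected for it from then on.
- **Port position:** The two cameras differed by 2 to 4 mm on where the port is, which did not affect the fit.
- **Automatic fits:** The scene-camera fits of the elbow over and in the port were poor, so I relied on overlays and the reported tool pose instead.
- **Seal angle:** I could not read this directly; it is inferred from the torque step and the tool's yaw.

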